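Lay out the downlight kit to be found in the dark

TASK

The power goes off tonight, so lay out the downlight kit where I can find it by feel: stand the large bulb, still glass face down, in the middle of the square tile and the small bulb likewise in the middle of the round cork coaster, and once both bulbs are in place stand the torch on its tail directly on the granite, midway between the tile and the coaster and in line with them. Set the plug top, pins up, in the middle of the orange box's shut lid, at any point in the job. Put the glass bulbs down without dropping or tipping them, and leave the wrench, the jar and the roll of tape where they lie.

Things in the scene. Friction and masses are not known exactly. Their poses are not given: they have to be found in the camera images.
- bulb_large: Large glass downlight bulb standing glass face down, pins up. Round face 50 mm across at the bottom, tapering to a white ceramic neck 30 mm across from 28 to 56 mm above the face, then two short pins to 62 mm. 60 g. Origin: centre of the underside (face); z up along its axis. Grip it by the neck.
- bulb_small: Small glass downlight bulb standing glass face down, pins up. Round face 35 mm across, tapering to a white ceramic neck 20 mm across from 18 to 40 mm above the face, then two thin pins to 47 mm. 30 g. Origin: centre of the underside (face); z up along its axis. Grip it by the neck.
- torch: Stubby black torch standing on its flat tail, lens up: 85 mm tall, barrel 32 mm across up to 58 mm, flaring to a head 38 mm across from 66 to 85 mm. 110 g. Origin: centre of the tail's underside; z up along its axis.
- plug: White plastic three-pin plug top without a cord, lying on its flat back, three brass pins pointing up. Body 56 mm along its x, 46 mm along its y, 30 mm high, pins to 50 mm; a small cord-grip nub (to 38 mm from the origin, 18 mm wide) sticks out at its -x end. 70 g. Origin: centre of the underside of the body; z up. Grip it across y.
- tile: White square ceramic tile offcut, 90 x 90 mm, 8 mm thick, stuck to the granite, does not move. Origin: centre of its underside, on the granite, whose top is 30 mm above the work surface. Its own y axis runs along the line to the coaster (either way), 200 to 250 mm centre to centre.
- coaster: Round cork coaster, 90 mm across, 8 mm thick, stuck to the granite, does not move. Origin: centre of its underside, on the granite.
- box: Translucent orange plastic box with its flat swing lid shut, 100 mm along its x, 130 mm along its y, 55 mm high to the lid's top. Stays shut and does not move. Origin: centre of its underside, on the granite; z up. A small catch at its -x side.
- jar: Bystander: closed glass jar with a steel cap, 68 mm across, 75 mm tall, loose, standing on the granite. Origin: centre of its underside. To be left alone.
- wrench: Bystander: steel wrench 180 mm long, lying flat and loose on the granite beyond the other things. Origin: about the middle of its underside, x along its length. To be left alone.
- tape: Bystander: roll of black tape lying flat and loose on the granite, 74 mm across, 19 mm high. Origin: centre of its underside. To be left alone.
There are look-alikes about, which are no part of the job. What is shaped like the bulb_small but black or pink is not meant.

How it is judged:
By the outcome, as a careful person would: the job done as asked, in the order asked, and still so for the second after the job is handed in, with the robot touching nothing.
It also fails if it takes over 104 s, if anything falls off the work surface, if the arm or the gripper's body presses on something with over 40 N, if the wrist force passes 120 N, or if a joint passes its speed limit or range.

ROBOT

A 7-joint arm with a two-finger parallel gripper is mounted at the origin on the work surface. World frame = base frame: x ahead of the robot, y to its left, z up, the work surface at z = 0. Lengths are in m, angles in rad, forces in N, time in s.
With the tool pointing down it reaches from about 0.4 to 0.85 m from the base axis. Payload 4.5 kg.
Tool frame: the origin (TCP) lies midway between the tips of the shut fingers; the grasp point (between the pads) lies 19 mm behind it (r.hold_point_z is the distance from the TCP to the grasp point, in m); z points along the fingers, y is the direction in which the jaws open and shut (so a half turn about z gives the same grasp; the last joint's range is limited). The gripper opens to 88 mm and grips with 3 to 60 N. Pads are 18 mm wide; open, the fingers measure 123 mm over their backs; the gripper's body (75 mm by 187 mm) begins 45 mm behind the grasp point.
Start: joints at [1.275, 0.689, -0.195, 1.565, 0.157, 0.902, -0.215], TCP at [0.202, -0.591, 0.239] pointing down, gripper open.
Joint ranges: [-3.01, 3.01], [-0.46, 2.08], [-1.47, 1.51], [0.13, 2.56], [-1, 4.14], [0.04, 2.09], [-2.66, 2.66]. Speed limits (rad/s): [2.57, 2.57, 3.14, 3.14, 3.14, 3.14, 3.14].

INTERFACE

Orientations are given as a unit quaternion [x, y, z, w].
In Python, from plant import r gives the robot as it stands. The module is installed in compiled form; this text tells all that it offers.
- The arm moves only by the tool move_arm, never from a script. Its arguments are lists of equal length, an entry for each row: "turn": the turn, a rotation vector about the tool's x, y, z in units of 2 pi rad (1.0 is 2 pi rad), a list of three; "dp": the shift along the tool's x, y, z in units of 2.5 cm (1.0 is 2.5 cm), a list of three; "jaw": the closure, from -1 (fully open) to 1 (shut), so that 0 is half open. In form: {"turn": [[wx, wy, wz], ...], "dp": [[x, y, z], ...], "jaw": [jaw, ...]}. A call has 1 to 10 rows; each row shifts and turns the commanded pose from where the row before left it, along the tool's axes as they then stand; what a row does not reach is not made up. A row lasts 1/12 s, in which the tool goes at most 41.7 mm and 7.16 degrees, less where a joint would pass 70% of its speed; a pose out of reach is approached as far as the arm can. A call with a number of a shift or a turn outside -1 to 1 is refused whole. A call with a gripper value outside its range is refused whole. The fingers move at their own pace and stop on an object; "newtons" is the grip in N (left out, the last holds). Time passes only in rows, so rows that do not move let the fingers close. It gives the time, the measured TCP pose, the force and the opening at its end, in the units of the state.
- r.get_state(): the state, without advancing time (a new reading comes with each control period).
- r.snapshot(name): name is "scene" or "top" or "wrist"; returns a dict with "frame" (420x560x3 uint8, blue, green, red), "mtx" (3x3 intrinsics, pixels), "origin" and "orientation" of the camera in the world; the wrist camera has in their place "tool_from_camera" (4x4, takes a point from camera to tool coordinates, whose origin is the TCP and whose axes are the flange's). Camera axes: x right, y up, looking along -z (the intrinsics and any distortion apply to the point x, -y, -z); pixel columns grow to the right and rows downward; lengths in m; the calibration is good to about 2 mm. A picture is of the moment at which its call begins: read the wrist's pose just before it. There is no depth.
- r.finish_job(): hands the job in, once; it reports no verdict.
The state is a dict: "clock": time; "q": joint angles; "qd": joint speeds; "joint_torque": joint torques, N m; "tool_pos": TCP position; "eef_rot": TCP orientation; "contact_force": force on the tool from outside, world axes, zero at the start; "moment": the same for the moment, N m; "opening": opening from 0.0 (shut) to 1.0 (fully open).
Only numpy, scipy, OpenCV 4.12 (cv2) and the standard library are available. Lean on these libraries where they do the work, as an engineer would, in place of code of your own. Each camera call takes 0.05 s, during which the arm holds its last target.

## Working session

There is one attempt and no reset: what is moved stays moved. The work goes in short steps, Python scripts to look and compute and a tool call to move; the robot and the scene stay as the last step left them, time stands still between calls to the robot, and variables do not carry over. Pictures are saved under pics/ and viewed, and the job is handed in when it is done.

Besides the shell and the picture viewer there is one more tool, called after "Emit:" in YAML: its name, and indented under it one key for each argument. move_arm: Moves the arm, as the interface text tells. Shifts and turns lie within -1 to 1; 1 stands for 2.5 cm of shift or 2 pi rad of turn. Its arguments: {"type":"object","properties":{"turn":{"type":"array","items":{"type":"array","items":{"type":"number","minimum":-1,"maximum":1}}},"dp":{"type":"array","items":{"type":"array","items":{"type":"number","minimum":-1,"maximum":1}}},"jaw":{"type":"array","items":{"type":"number"}},"newtons":{"type":"number"}},"required":["turn","dp","jaw"]}

```bash
mkdir -p pics; cat > h.py <<'E'
import numpy as np, cv2
from scipy.spatial.transform import Rotation as R
from plant import r
def snap(n,fn):
    s=r.get_state(); d=r.snapshot(n); cv2.imwrite('pics/'+fn+'.png',d['frame'])
    if 'origin' in d:
        o=np.array(d['origin']); q=np.array(d['orientation']); M=R.from_quat(q).as_matrix() if q.size==4 else q.reshape(3,3)
    else:
        T=np.array(d['tool_from_camera']); W=np.eye(4); W[:3,:3]=R.from_quat(s['eef_rot']).as_matrix(); W[:3,3]=s['tool_pos']
        T=W@T; o=T[:3,3]; M=T[:3,:3]
    np.savez('pics/'+fn+'.npz',o=o,M=M,K=np.array(d['mtx']))
    return d
def ray(fn,u,v):
    c=np.load('pics/'+fn+'.npz'); K=c['K']
    p=np.array([(u-K[0,2])/K[0,0],-(v-K[1,2])/K[1,1],-1.])
    return c['o'],c['M']@p
def pt(fn,u,v,z):
    o,d=ray(fn,u,v); return o+d*(z-o[2])/d[2]
def proj(fn,P):
    c=np.load('pics/'+fn+'.npz'); K=c['K']; p=c['M'].T@(np.array(P)-c['o'])
    return np.array([K[0,0]*p[0]/-p[2]+K[0,2],K[1,1]*(-p[1])/-p[2]+K[1,2]])
E
python3 - <<'E'
from h import *
print(r.get_state(), r.hold_point_z)
for n in ['scene','top','wrist']:
    d=snap(n,n+'0'); print(n,[ (k,np.round(v,4).tolist()) for k,v in d.items() if k!='frame'])
E
```

```text
{'clock': 0.0, 'q': array([ 1.27480302,  0.68997047, -0.19452808,  1.56632391,  0.15732103,
        0.90247529, -0.21508386]), 'qd': array([-0.00161835, -0.00137132,  0.00141088, -0.00125591,  0.00076767,
        0.00015657, -0.00042686]), 'joint_torque': array([-3.05351068e-04, -5.27564728e+01, -1.26687918e+00, -1.53429687e+01,
       -5.26564848e-02,  6.61678831e-03,  1.68708639e-04]), 'tool_pos': array([ 0.202163  , -0.59075218,  0.23792418]), 'eef_rot': array([ 9.86424918e-01,  1.64210496e-01, -2.12076281e-04, -8.65622937e-04]), 'contact_force': array([ 0.16716332, -0.77611335, -0.10919931]), 'moment': array([ 0.01604985,  0.00237509, -0.08897535]), 'opening': 1.0008936552346075} 0.0187
scene [('mtx', [[446.3172, 0.0, 277.1898], [0.0, 446.3172, 203.2408], [0.0, 0.0, 1.0]]), ('origin', [1.12, -0.457, 0.9425]), ('orientation', [0.3173, 0.1596, 0.4321, 0.8289])]
top [('mtx', [[524.3388, 0.0, 278.3096], [0.0, 524.3388, 204.6834], [0.0, 0.0, 1.0]]), ('origin', [0.284, 0.0139, 1.1966]), ('orientation', [-0.0632, 0.0569, 0.7087, -0.7003])]
wrist [('mtx', [[343.7617, 0.0, 283.5642], [0.0, 343.7617, 210.6961], [0.0, 0.0, 1.0]]), ('tool_from_camera', [[0.0016, 0.9641, 0.2655, 0.0681], [1.0, -0.0016, -0.0003, -0.0009], [0.0002, 0.2655, -0.9641, -0.1456], [0.0, 0.0, 0.0, 1.0]])]
```

View pics/scene0.png

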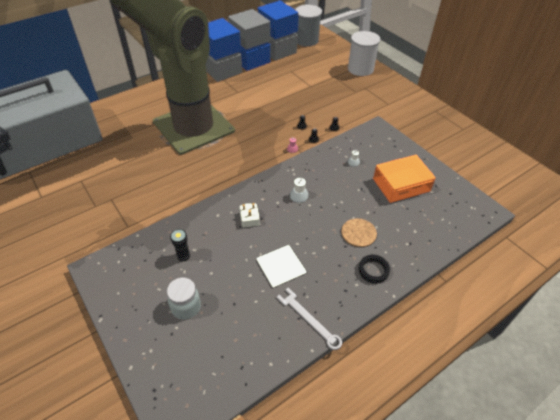

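View pics/top0.png

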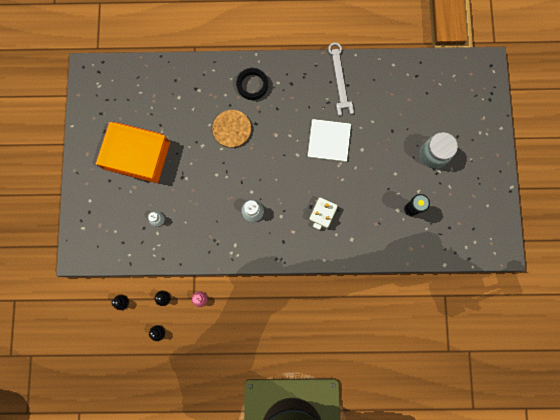

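View pics/wrist0.png

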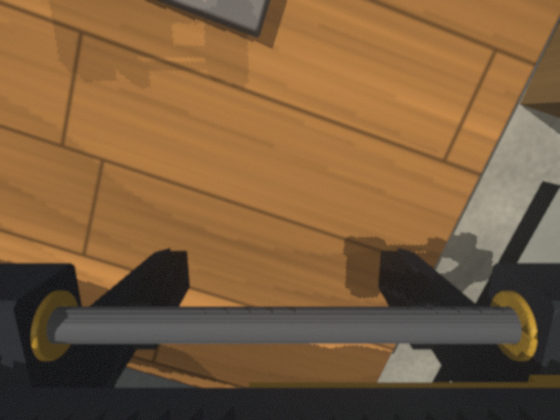

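The top view shows image up as +x and left as +y.

| Thing | Top-view pixel |
|---|---|
| box | (135,152) |
| coaster | (232,128) |
| tile | (330,140) |
| tape | (252,84) |
| wrench | (342,80) |
| jar | (438,150) |
| torch | (418,205) |
| plug | (323,213) |
| large bulb | (252,210) |

Candidates for the small bulb are white (156,218), pink (200,299), and black (120,302), (163,298) and (157,333). I choose the white one at (156,218). I'll check that choice in a close crop.

```bash
python3 - <<'E'
from h import *
a=cv2.imread('pics/top0.png'); b=cv2.imread('pics/scene0.png')
def crop(im,x0,y0,w,h,f): return cv2.resize(im[y0:y0+h,x0:x0+w],None,fx=f,fy=f,interpolation=cv2.INTER_CUBIC)
c=crop(a,130,185,160,50,5); d=crop(a,290,180,160,50,5)
cv2.imwrite('pics/cropA.png',np.vstack([c,d]))
c=crop(b,225,140,160,100,5); cv2.imwrite('pics/cropB.png',c)
# masks of tile, coaster, box lid
hsv=cv2.cvtColor(a,cv2.COLOR_BGR2HSV)
def comps(m,fn,z,lab):
    n,l,s,ce=cv2.connectedComponentsWithStats(m.astype(np.uint8))
    for i in range(1,n):
        if s[i,4]>150: 
            cs,_=cv2.findContours((l==i).astype(np.uint8),0,1); k=max(cs,key=cv2.contourArea)
            (x,y),wh,an=cv2.minAreaRect(k); bx=cv2.boxPoints(((x,y),wh,an))
            P=[pt(fn,*q,z)[:2] for q in bx]
            print(lab,s[i],ce[i].round(1),'rect',np.round([x,y],1),pt(fn,*ce[i],z).round(4),np.round(P,3).tolist())
H,S,V=cv2.split(hsv)
reg=np.zeros_like(H); reg[50:270,65:520]=1
comps((S<40)&(V>190)&(reg>0),'top0',.038,'white')
comps((H<12)&(S>100)&(V>60)&(reg>0),'top0',.038,'orange/brown')
comps((H<25)&(S>150)&(V>200)&(reg>0),'top0',.085,'lid')
for u,v in [(135,152)]: print(hsv[v,u],hsv[128,232],a[160,230])
E
```

```text
white [329  50  24  65 436] [340.1  82.3] rect [339.9  81.1] [ 0.7708 -0.1242  0.038 ] [[0.851, -0.097], [0.857, -0.131], [0.698, -0.151], [0.693, -0.117]]
white [ 308  119   43   42 1472] [329.  139.6] rect [329.  139.6] [ 0.6326 -0.0946  0.038 ] [[0.595, -0.044], [0.683, -0.057], [0.671, -0.145], [0.583, -0.132]]
white [430 133  27  26 540] [443.2 145.2] rect [443.  145.5] [ 0.6158 -0.3542  0.038 ] [[0.645, -0.326], [0.644, -0.385], [0.585, -0.381], [0.586, -0.322]]
white [310 198  27  31 444] [322.2 213. ] rect [322.1 214.1] [ 0.463  -0.0748  0.038 ] [[0.44, -0.04], [0.501, -0.069], [0.481, -0.109], [0.421, -0.08]]
white [244 200  15  14 152] [250.4 207. ] rect [251.  206.5] [0.4786 0.0858 0.038 ] [[0.465, 0.1], [0.495, 0.1], [0.494, 0.069], [0.465, 0.069]]
lid [214 110  36  37 499] [231.9 127.8] rect [231.5 128. ] [0.6486 0.1234 0.085 ] [[0.69, 0.163], [0.689, 0.085], [0.606, 0.086], [0.608, 0.163]]
lid [  96  122   69   56 2601] [130.3 149.2] rect [130. 149.] [0.6029 0.3466 0.085 ] [[0.571, 0.422], [0.672, 0.4], [0.635, 0.272], [0.536, 0.295]]
[ 20 255 242] [ 17 163 211] [ 97 108 112]
```

View pics/cropA.png

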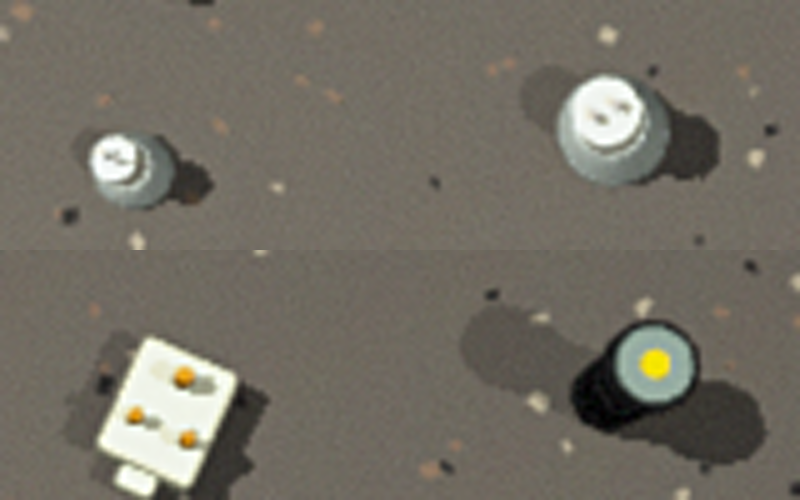

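View pics/cropB.png

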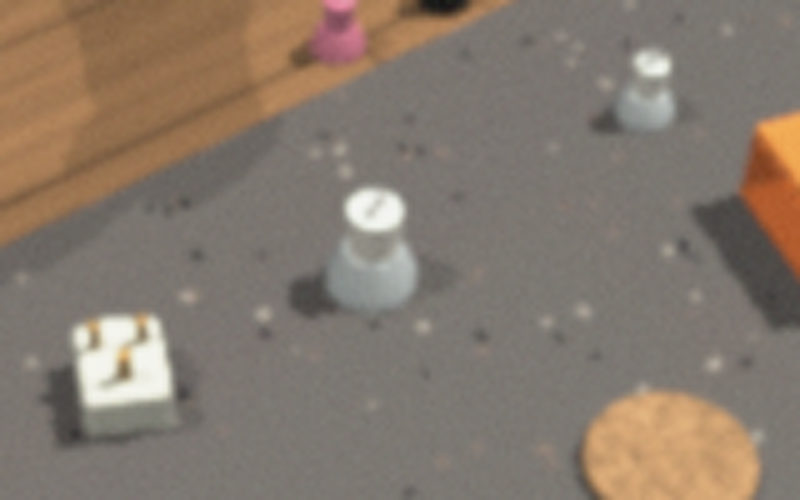

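The crop confirms the small bulb is the white one at top (154,217), about 35 mm face. The large bulb is at (251,207), the plug at (323,212) with its nub toward the robot, and the torch head at (421,202). I'll measure these now and cross-check them against the scene view.

```bash
python3 - <<'E'
from h import *
a=cv2.imread('pics/top0.png'); b=cv2.imread('pics/scene0.png')
def tri(p,q):
    o1,d1=ray('top0',*p);o2,d2=ray('scene0',*q);d1=d1/np.linalg.norm(d1);d2=d2/np.linalg.norm(d2)
    A=np.array([d1,-d2]).T; s=np.linalg.lstsq(A,o2-o1,rcond=None)[0]; P,Q=o1+s[0]*d1,o2+s[1]*d2
    return ((P+Q)/2).round(4),np.linalg.norm(P-Q).round(4)
for n,p,q,z in [('L',(251.4,206.6),(300,182.6),.086),('S',(152.6,216.2),(355.6,153.2),.070),('plug',(323.4,211.8),(249.4,209.6),.060),('torch',(420.6,202.4),None,.115)]:
    print(n,pt('top0',*p,z).round(4), pt('scene0',*q,z).round(4) if q else '', tri(p,q) if q else '')
for n,(u,v) in dict(plugcorners0=(150,88),c1=(238,125),c2=(188,237),c3=(100,195)).items(): print(n,pt('top0',290+u/5-.4,180+v/5-.4,.06).round(4))
# coaster & tile ellipses both views
for fn,im in [('top0',a),('scene0',b)]:
    H,S,V=cv2.split(cv2.cvtColor(im,cv2.COLOR_BGR2HSV))
    for n,P in [('coaster',(.656,.126,.038)),('tile',(.633,-.095,.038)),('lid',(.604,.347,.085))]:
        u,v=proj(fn,P).astype(int)
        m=((S>90)&(H<25)&(V>100)) if n!='tile' else ((S<45)&(V>185))
        if n=='lid': m=(S>150)&(H>=15)&(H<25)&(V>225) 
        k,l=cv2.connectedComponents(m.astype(np.uint8)); m=(l==l[v,u]).astype(np.uint8)
        cs,_=cv2.findContours(m,0,1); c=max(cs,key=cv2.contourArea)
        # rectify to plane then measure
        w=np.array([pt(fn,x,y,P[2])[:2]*1000 for x,y in c[:,0]],np.float32)
        print(fn,n,H[v,u],S[v,u],V[v,u],np.round(cv2.fitEllipse(w) if n=='coaster' else cv2.minAreaRect(w),1) if 0 else (cv2.fitEllipse(w) if n=='coaster' else cv2.minAreaRect(w)))
c=b[215:315,140:240]; cv2.imwrite('pics/cropT.png',cv2.resize(c,None,fx=5,fy=5,interpolation=cv2.INTER_CUBIC))
E
```

```text
L [0.4714 0.0806 0.086 ] [0.4769 0.0805 0.086 ] (array([0.4729, 0.0821, 0.0814]), np.float64(0.0028))
S [0.4556 0.2968 0.07  ] [0.4616 0.2959 0.07  ] (array([0.4572, 0.2992, 0.0646]), np.float64(0.0025))
plug [ 0.4622 -0.0757  0.06  ] [ 0.4608 -0.0713  0.06  ] (array([ 0.4625, -0.0741,  0.0633]), np.float64(0.0032))
torch [ 0.4709 -0.2748  0.115 ]  
plugcorners0 [ 0.4949 -0.0682  0.06  ]
c1 [ 0.4778 -0.1064  0.06  ]
c2 [ 0.4285 -0.0832  0.06  ]
c3 [ 0.4475 -0.0452  0.06  ]
top0 coaster 17 165 202 ((663.6942749023438, 129.97073364257812), (88.43828582763672, 88.94584655761719), 39.63859176635742)
top0 tile 47 7 243 ((632.9869384765625, -94.47852325439453), (89.15421295166016, 89.47807312011719), 81.97206115722656)
top0 lid 20 255 241 ((602.8272705078125, 347.023193359375), (128.51992797851562, 99.23658752441406), 74.8114242553711)
scene0 coaster 16 117 214 ((667.748291015625, 127.92778015136719), (87.1234130859375, 89.03280639648438), 19.906450271606445)
scene0 tile 40 3 245 ((635.0182495117188, -94.73104095458984), (91.36819458007812, 92.58432006835938), 81.90650939941406)
scene0 lid 17 164 242 ((605.2322387695312, 347.0547790527344), (126.08866119384766, 97.0310287475586), 75.30059814453125)
```

View pics/cropT.png

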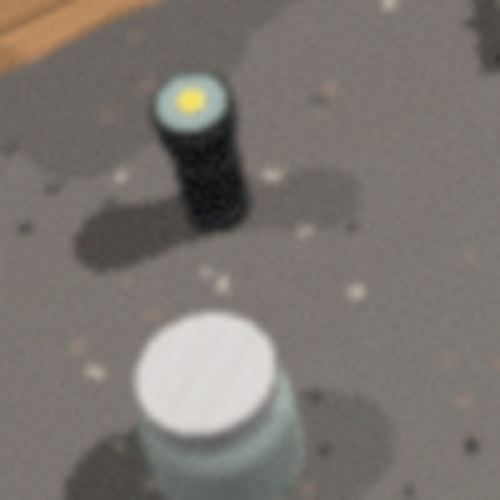

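The two views agree to about 4 mm, and the sizes come out right: tile about 90, coaster about 89, lid about 128×99, and tile to coaster about 226 mm along the tile's y axis. I'll move to above the large bulb first and refine there with the wrist camera.

Emit:
move_arm:
  turn:
    - [0,0,0.0175]
    - [0,0,0.0175]
    - [0,0,0.0175]
    - [0,0,0]
    - [0,0,0]
    - [0,0,0]
    - [0,0,0]
    - [0,0,0]
    - [0,0,0]
    - [0,0,0]
  dp:
    - [0,0,0]
    - [0,0,0]
    - [0,0,0]
    - [1,-1,0]
    - [1,-1,0]
    - [1,-1,0]
    - [1,-1,0]
    - [1,-1,0]
    - [1,-1,0]
    - [1,-1,0]
  jaw: [-1,-1,-1,-1,-1,-1,-1,-1,-1,-1]
  newtons: 15

```text
clock: 0.98
tool_pos: [0.3783, -0.4148, 0.2386]
eef_rot: [1.0, -0.0, -0.0, -0.0]
contact_force: [0.6, -0.6, -1.3]
opening: 0.998
```

Emit:
move_arm:
  turn:
    - [0,0,0]
    - [0,0,0]
    - [0,0,0]
    - [0,0,0]
    - [0,0,0]
    - [0,0,0]
    - [0,0,0]
    - [0,0,0]
    - [0,0,0]
    - [0,0,0]
  dp:
    - [0.7,-1,0]
    - [0.7,-1,0]
    - [0.7,-1,0]
    - [0.6,-1,0]
    - [0,-1,0]
    - [0,-1,0]
    - [0,-1,0]
    - [0,-1,0]
    - [0,-1,0]
    - [0,-1,0]
  jaw: [-1,-1,-1,-1,-1,-1,-1,-1,-1,-1]

```text
clock: 1.82
tool_pos: [0.4447, -0.1651, 0.2386]
eef_rot: [1.0, -0.0, -0.0, -0.0]
contact_force: [0.9, 0.4, -1.1]
opening: 1.001
```

Emit:
move_arm:
  turn:
    - [0,0,0]
    - [0,0,0]
    - [0,0,0]
    - [0,0,0]
    - [0,0,0]
    - [0,0,0]
    - [0,0,0]
    - [0,0,0]
    - [0,0,0]
    - [0,0,0]
  dp:
    - [0,-1,0]
    - [0,-1,0]
    - [0,-1,0]
    - [0,-1,0]
    - [0,-1,0]
    - [0,-1,0]
    - [0,-1,0]
    - [0,-1,0]
    - [0,-1,0.6]
    - [0,-0.5,0.6]
  jaw: [-1,-1,-1,-1,-1,-1,-1,-1,-1,-1]

```text
clock: 2.65
tool_pos: [0.4456, 0.0748, 0.2089]
eef_rot: [1.0, 0.002, 0.001, -0.001]
contact_force: [-0.7, -0.4, -0.9]
opening: 1.001
```

```bash
python3 - <<'E'
from h import *
snap('wrist','w1'); s=r.get_state(); print(s['tool_pos'],s['eef_rot'],s['clock'])
print(proj('w1',(.473,.081,.086)),proj('w1',(.473,.081,.03)))
E
```

```text
[0.44385728 0.07616396 0.20630918] [ 0.9999926   0.00345639 -0.00130488 -0.00107448] 2.7
[277.25103753 169.93078962] [278.44516995 161.10361671]
```

View pics/w1.png

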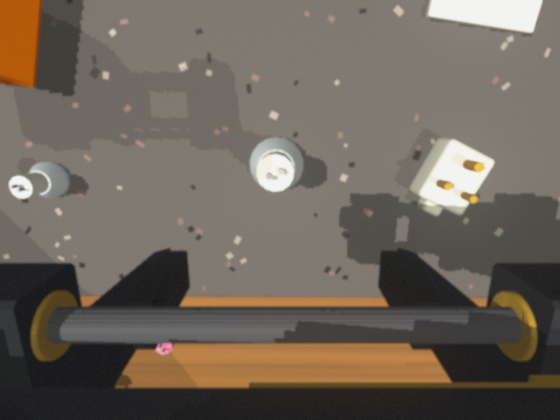

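The wrist view shows the large bulb's neck top at (276,172) against a prediction of (277,170). The small bulb's neck is at (21,187) and the plug at about (452,175).

```bash
cat >> h.py <<'E'
def circ(fn,u,v,rad,thr=170,sat=60):
    im=cv2.imread('pics/'+fn+'.png'); H,S,V=cv2.split(cv2.cvtColor(im,cv2.COLOR_BGR2HSV))
    m=((V>thr)&(S<sat)).astype(np.uint8)
    w=np.zeros_like(m); cv2.circle(w,(u,v),rad,1,-1); m*=w
    cs,_=cv2.findContours(m,0,1); c=max(cs,key=cv2.contourArea); return cv2.minEnclosingCircle(c), cv2.minAreaRect(c)
def go(tx,ty,tz):
    s=r.get_state(); Rm=R.from_quat(s['eef_rot']).as_matrix(); d=np.array([tx,ty,tz])-s['tool_pos']
    print('now',s['tool_pos'].round(4),'yaw',np.degrees(np.arctan2(Rm[1,0],Rm[0,0])).round(2),'tilt',Rm[2,:2].round(4),'units',(Rm.T@d/.025).round(2),'clk',s['clock'],'open',s['opening'])
E
python3 - <<'E'
from h import *
for n,u,v,rd,z in [('L',276,172,24,.086),('S',21,187,14,.070),('plug',452,175,45,.06)]:
    for thr in (170,200,220):
        c,q=circ('w1',u,v,rd,thr); print(n,thr,np.round(c[0],1),round(c[1],1),pt('w1',*c[0],z).round(4),'rect',np.round(q[0],1),np.round(q[1],1),round(q[2],1),pt('w1',*q[0],z).round(4))
E
```

```text
L 170 [274.1 169.7] 22.2 [0.4732 0.0835 0.086 ] rect [274.8 169.8] [41.7 42.4] 45.0 [0.4731 0.083  0.086 ]
L 200 [274.1 170.2] 21.3 [0.4728 0.0834 0.086 ] rect [274. 170.] [42. 38.] 90.0 [0.4729 0.0836 0.086 ]
L 220 [275.  170.2] 20.4 [0.4728 0.0828 0.086 ] rect [274.2 172.2] [37.5 35.9] 19.7 [0.4712 0.0834 0.086 ]
S 170 [ 20. 187.] 13.0 [0.4549 0.2984 0.07  ] rect [ 20.  186.5] [23. 24.] 90.0 [0.4553 0.2983 0.07  ]
S 200 [ 20.5 186.5] 12.3 [0.4553 0.2979 0.07  ] rect [ 20.  186.5] [21. 22.] 90.0 [0.4553 0.2983 0.07  ]
S 220 [ 20.5 186.5] 12.1 [0.4553 0.2979 0.07  ] rect [ 20.2 186.8] [24.  19.1] 45.0 [0.4551 0.2982 0.07  ]
plug 170 [454.2 176.2] 42.6 [ 0.4646 -0.0713  0.06  ] rect [450.7 178.7] [59.6 76.6] 30.1 [ 0.4623 -0.0686  0.06  ]
plug 200 [456. 177.] 40.7 [ 0.4639 -0.073   0.06  ] rect [454.8 179. ] [50.4 72.5] 31.0 [ 0.4622 -0.0722  0.06  ]
plug 220 [456.5 178. ] 39.9 [ 0.463  -0.0735  0.06  ] rect [454.9 179.3] [48.9 71.2] 31.0 [ 0.4619 -0.0723  0.06  ]
```

```bash
python3 -c "
from h import *
go(.472,.082,.054)"
```

```text
now [0.4439 0.0762 0.2063] yaw 0.4 tilt [-0.0026 -0.0022] units [ 1.14 -0.21  6.09] clk 2.7 open 0.9995268208118673
```

Emit:
move_arm:
  turn:
    - [0,0,0]
    - [0,0,0]
    - [0,0,0]
    - [0,0,0]
    - [0,0,0]
    - [0,0,0]
    - [0,0,0]
    - [0,0,0]
    - [0,0,0]
  dp:
    - [0.6,-0.1,0.5]
    - [0.5,-0.1,1]
    - [0,0,1]
    - [0,0,1]
    - [0,0,1]
    - [0,0,1]
    - [0,0,0.4]
    - [0,0,0]
    - [0,0,0]
  jaw: [-0.5,-0.1,-0.1,-0.1,-0.1,-0.1,-0.1,-0.1,-0.1]

```text
clock: 3.45
tool_pos: [0.4725, 0.0756, 0.0615]
eef_rot: [1.0, -0.0, -0.0, 0.0]
contact_force: [0.0, 0.6, -0.1]
opening: 0.55
```

```bash
python3 -c "
from h import *
go(.472,.082,.054);snap('wrist','w2')"
```

```text
now [0.4725 0.0756 0.0615] yaw -0.03 tilt [-0.0005  0.0005] units [-0.02 -0.26  0.3 ] clk 3.45 open 0.5499490288213675
```

View pics/w2.png

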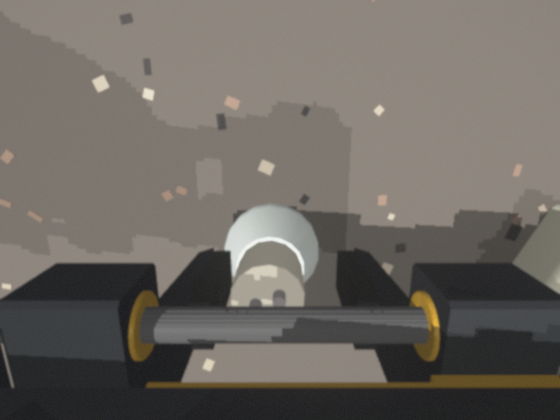

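The bulb neck sits at about x=270 between the fingers, whose middle is at x=284, so it lies about 5 mm to +y. I'll correct that, lower the arm and grip.

Emit:
move_arm:
  turn:
    - [0,0,0]
    - [0,0,0]
    - [0,0,0]
    - [0,0,0]
    - [0,0,0]
    - [0,0,0]
    - [0,0,0]
    - [0,0,0]
  dp:
    - [0,-0.25,0]
    - [0,0,0.3]
    - [0,0,0]
    - [0,0,0]
    - [0,0,0]
    - [0,0,0]
    - [0,0,0]
    - [0,0,0]
  jaw: [-0.1,-0.1,0.4,0.6,1,1,1,1]
  newtons: 15

```text
clock: 4.17
tool_pos: [0.4725, 0.0823, 0.0537]
eef_rot: [1.0, -0.0, 0.0, 0.0]
contact_force: [-0.3, 0.4, -0.5]
opening: 0.379
```

```bash
python3 -c "
from h import *
go(.634,-.0946,.075)"
```

```text
now [0.4725 0.0823 0.0537] yaw -0.01 tilt [0.     0.0001] units [ 6.46  7.08 -0.85] clk 4.1667 open 0.3791573806892937
```

Emit:
move_arm:
  turn:
    - [0,0,0]
    - [0,0,0]
    - [0,0,0]
    - [0,0,0]
    - [0,0,0]
  dp:
    - [0,0,0]
    - [0,0,0]
    - [0,0,0]
    - [0,0,0]
    - [0,0,0]
  jaw: [1,1,1,1,1]

```text
clock: 4.58
tool_pos: [0.4725, 0.0823, 0.0537]
eef_rot: [1.0, -0.0, 0.0, 0.0]
contact_force: [0.6, -0.6, -0.9]
opening: 0.378
```

Emit:
move_arm:
  turn:
    - [0,0,0]
    - [0,0,0]
    - [0,0,0]
    - [0,0,0]
    - [0,0,0]
  dp:
    - [0,0,-0.3]
    - [0,0,-0.8]
    - [0,0,-1]
    - [0,0,-1]
    - [0,0,-0.5]
  jaw: [1,1,1,1,1]

```text
clock: 5.0
tool_pos: [0.4732, 0.0825, 0.1465]
eef_rot: [1.0, -0.0, 0.002, -0.0]
contact_force: [-0.4, 1.3, -0.2]
opening: 0.38
```

```bash
python3 -c "
from h import *
go(.634,-.0946,.075);snap('wrist','w3')"
```

```text
now [0.4732 0.0825 0.1465] yaw -0.01 tilt [ 0.003  -0.0006] units [6.42 7.08 2.87] clk 5.0 open 0.3795444239028516
```

View pics/w3.png

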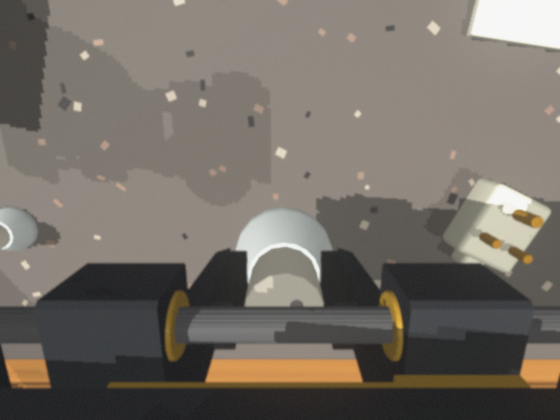

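```bash
python3 - <<'E'
from h import *
p=np.array([.4732,.0825,.1465])
for dx in (-.004,-.002,0,.002,.004):
    th=np.linspace(0,2*np.pi,60); q=np.array([proj('w3',p+[dx+.025*np.cos(t),.025*np.sin(t),-.0237]) for t in th])
    q2=np.array([proj('w3',p+[dx+.025*np.cos(t),.025*np.sin(t),-.019]) for t in th])
    print(dx,q.min(0).round(1),q.max(0).round(1),q2.min(0).round(1),q2.max(0).round(1))
E
```

```text
-0.004 [237.8 211.3] [332.1 299. ] [236.7 213.8] [333.4 303.5]
-0.002 [237.7 207.5] [332.3 295.8] [236.5 209.9] [333.5 300.2]
0 [237.6 203.7] [332.4 292.5] [236.4 206. ] [333.7 296.8]
0.002 [237.5 199.9] [332.6 289.1] [236.3 202.1] [333.8 293.4]
0.004 [237.3 196. ] [332.7 285.8] [236.1 198.1] [334. 290.]
```

The bulb is held upright, centred at column 284 and about 1.5 mm behind the TCP in x. Next I'll carry it toward the tile and view the tile from the wrist.

Emit:
move_arm:
  turn:
    - [0,0,0]
    - [0,0,0]
    - [0,0,0]
    - [0,0,0]
    - [0,0,0]
    - [0,0,0]
    - [0,0,0]
    - [0,0,0]
    - [0,0,0]
    - [0,0,0]
  dp:
    - [0.2,0.4,0]
    - [0.5,0.8,0]
    - [0.6,1,0]
    - [0.6,1,0]
    - [0.6,1,0]
    - [0.6,1,0]
    - [0.6,0.9,0]
    - [0.4,0.7,0]
    - [0.2,0.3,0]
    - [0,0,0]
  jaw: [1,1,1,1,1,1,1,1,1,1]

```text
clock: 5.88
tool_pos: [0.5803, -0.0976, 0.1433]
eef_rot: [1.0, -0.002, 0.0, 0.001]
contact_force: [-0.3, 0.5, -1.2]
opening: 0.381
```

```bash
python3 - <<'E'
from h import *
snap('wrist','w4'); go(.635,-.0946,.075)
im=cv2.imread('pics/w4.png'); H,S,V=cv2.split(cv2.cvtColor(im,cv2.COLOR_BGR2HSV))
m=((S<40)&(V>190)).astype(np.uint8); cs,_=cv2.findContours(m,0,1); c=max(cs,key=cv2.contourArea)
w=np.array([pt('w4',x,y,.038)[:2]*1000 for x,y in c[:,0]],np.float32); print(cv2.minAreaRect(w))
E
```

```text
now [ 0.5794 -0.0952  0.1432] yaw -0.07 tilt [-0.001  -0.0003] units [ 2.22 -0.03  2.73] clk 5.9333 open 0.3786363770204993
((633.0448608398438, -93.61582946777344), (88.93216705322266, 88.99639129638672), 82.1443099975586)
```

View pics/w4.png

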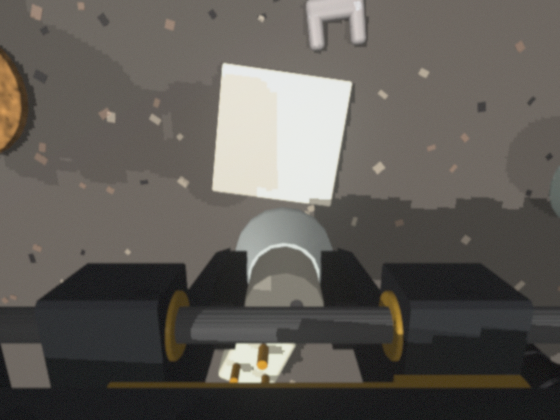

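The tile centre reads (0.633,-0.094) in both the top and wrist views. I'll place the bulb there.

Emit:
move_arm:
  turn:
    - [0,0,0]
    - [0,0,0]
    - [0,0,0]
    - [0,0,0]
    - [0,0,0]
    - [0,0,0]
    - [0,0,0]
    - [0,0,0]
    - [0,0,0]
    - [0,0,0]
  dp:
    - [0.4,0,0]
    - [0.8,0,0]
    - [0.7,0,0.3]
    - [0.3,-0.05,0.5]
    - [0,0,0.6]
    - [0,0,0.6]
    - [0,0,0.5]
    - [0,0,0.35]
    - [0,0,0]
    - [0,0,0]
  jaw: [1,1,1,1,1,1,1,1,1,1]

```text
clock: 6.77
tool_pos: [0.6345, -0.0931, 0.0723]
eef_rot: [1.0, 0.0, -0.001, -0.0]
contact_force: [0.5, 0.6, -0.1]
opening: 0.378
```

```bash
python3 -c "
from h import *
go(.6345,-.0943,.0617)"
```

```text
now [ 0.6345 -0.0931  0.0723] yaw 0.05 tilt [-0.001  -0.0003] units [0.   0.05 0.42] clk 6.7667 open 0.37831031554931566
```

Emit:
move_arm:
  turn:
    - [0,0,0]
    - [0,0,0]
    - [0,0,0]
    - [0,0,0]
    - [0,0,0]
  dp:
    - [0,0.04,0.15]
    - [0,0,0.12]
    - [0,0,0.08]
    - [0,0,0.05]
    - [0,0,0]
  jaw: [1,1,1,1,1]

```text
clock: 7.18
tool_pos: [0.6349, -0.0949, 0.0624]
eef_rot: [1.0, -0.0, -0.0, -0.0]
contact_force: [0.1, 1.0, -1.7]
opening: 0.38
```

```bash
python3 -c "
from h import *
go(.6345,-.0943,.0617);print(r.get_state()['contact_force']);snap('scene','s1')
im=cv2.imread('pics/s1.png'); cv2.imwrite('pics/s1c.png',cv2.resize(im[180:300,220:360],None,fx=5,fy=5,interpolation=cv2.INTER_CUBIC))"
```

```text
now [ 0.6349 -0.0949  0.0624] yaw -0.01 tilt [-0.0002 -0.    ] units [-0.01 -0.02  0.03] clk 7.1833 open 0.3799563950281163
[ 0.07351699  1.00992359 -1.74081209]
```

View pics/s1c.png

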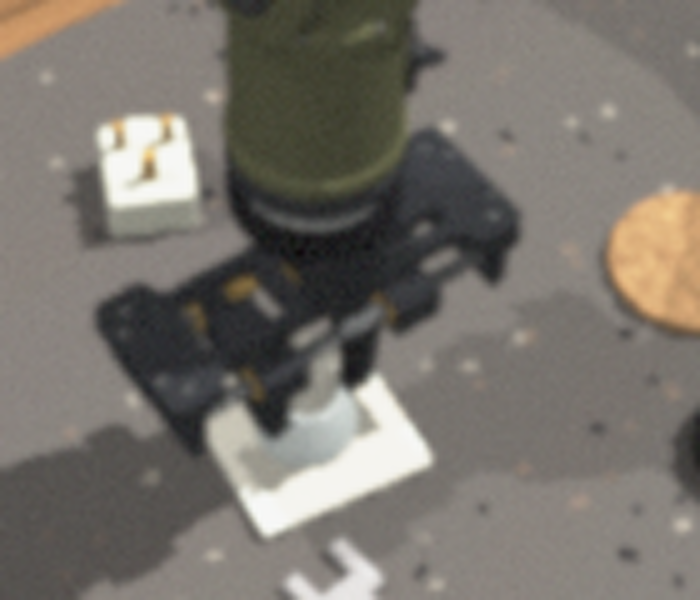

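The crop shows the bulb at or just above the tile, near its middle. I'll creep down until there is contact.

Emit:
move_arm:
  turn:
    - [0,0,0]
    - [0,0,0]
    - [0,0,0]
  dp:
    - [0,0,0.03]
    - [0,0,0.01]
    - [0,0,0]
  jaw: [1,1,1]

```text
clock: 7.48
tool_pos: [0.6352, -0.0949, 0.0618]
eef_rot: [1.0, -0.0, 0.0, 0.0]
contact_force: [0.8, -0.4, 0.9]
opening: 0.38
```

Emit:
move_arm:
  turn:
    - [0,0,0]
    - [0,0,0]
    - [0,0,0]
  dp:
    - [0,0,0.03]
    - [0,0,0.01]
    - [0,0,0]
  jaw: [1,1,1]

```text
clock: 7.73
tool_pos: [0.6352, -0.0949, 0.0616]
eef_rot: [1.0, -0.0, 0.0, 0.0]
contact_force: [-2.4, 0.5, 6.6]
opening: 0.382
```

There is contact at 6.6 N. I'll release gently.

Emit:
move_arm:
  turn:
    - [0,0,0]
    - [0,0,0]
    - [0,0,0]
    - [0,0,0]
    - [0,0,0]
    - [0,0,0]
    - [0,0,0]
  dp:
    - [0,0,-0.03]
    - [0,0,0]
    - [0,0,0]
    - [0,0,0]
    - [0,0,0]
    - [0,0,0]
    - [0,0,0]
  jaw: [1,0.2,0.1,0,-0.1,-0.3,-0.4]
  newtons: 10

```text
clock: 8.32
tool_pos: [0.6349, -0.0949, 0.061]
eef_rot: [1.0, -0.0, -0.0, 0.0]
contact_force: [-0.8, -0.7, 0.1]
opening: 0.678
```

Emit:
move_arm:
  turn:
    - [0,0,0]
    - [0,0,0]
    - [0,0,0]
    - [0,0,0]
    - [0,0,0]
    - [0,0,0]
    - [0,0,0]
    - [0,0,0]
    - [0,0,0]
    - [0,0,0]
  dp:
    - [0,0,-0.4]
    - [0,0,-1]
    - [0,0,-1]
    - [0,0,-1]
    - [0,0,-1]
    - [0,-1,-0.6]
    - [0,-1,0]
    - [-0.5,-1,0]
    - [-1,-1,0]
    - [-1,-1,0]
  jaw: [-0.4,-0.4,-0.4,-0.4,-0.4,-0.4,-0.4,-0.4,-0.4,-0.4]

```text
clock: 9.15
tool_pos: [0.5722, 0.0314, 0.187]
eef_rot: [1.0, -0.0, 0.001, -0.0]
contact_force: [0.2, 0.7, 0.4]
opening: 0.703
```

```bash
python3 - <<'E'
from h import *
snap('wrist','w5');snap('scene','s2'); go(.43,.298,.19)
im=cv2.imread('pics/s2.png'); cv2.imwrite('pics/s2c.png',cv2.resize(im[200:300,220:360],None,fx=5,fy=5,interpolation=cv2.INTER_CUBIC))
E
```

```text
now [0.5679 0.0362 0.1867] yaw 0.48 tilt [-0.0049 -0.0035] units [ -5.43 -10.52  -0.07] clk 9.25 open 0.6980439890687418
```

View pics/w5.png

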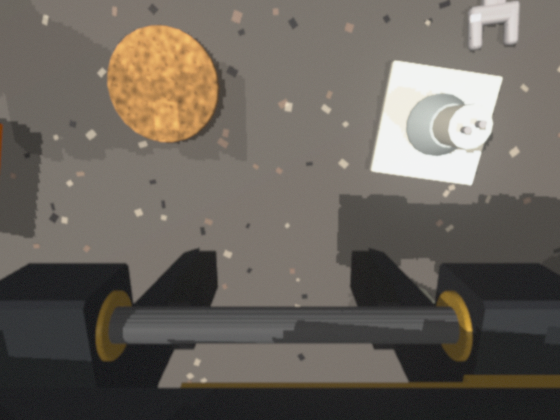

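View pics/s2c.png

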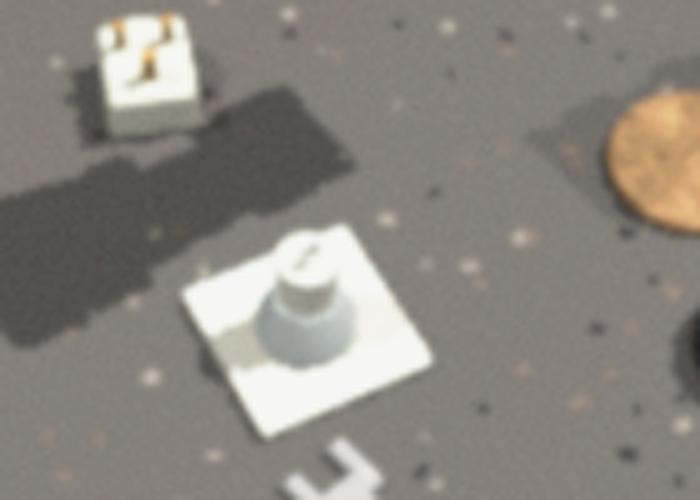

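The large bulb stands upright in the middle of the tile. The small bulb is next.

Emit:
move_arm:
  turn:
    - [0,0,0]
    - [0,0,0]
    - [0,0,0]
    - [0,0,0]
    - [0,0,0]
    - [0,0,0]
    - [0,0,0]
    - [0,0,0]
    - [0,0,0]
    - [0,0,0]
  dp:
    - [-0.5,-1,0]
    - [-0.5,-1,0]
    - [-0.5,-1,0]
    - [-0.5,-1,0]
    - [-0.5,-1,0]
    - [-0.6,-1,0]
    - [-0.6,-1,0]
    - [-0.6,-1,0]
    - [-0.6,-1,0]
    - [-0.4,-1,0]
  jaw: [-0.4,-0.3,-0.3,-0.3,-0.3,-0.3,-0.3,-0.3,-0.3,-0.3]

```text
clock: 10.08
tool_pos: [0.439, 0.2811, 0.1869]
eef_rot: [1.0, 0.0, -0.0, -0.0]
contact_force: [-0.1, 0.0, 0.7]
opening: 0.649
```

Emit:
move_arm:
  turn:
    - [0,0,0]
    - [0,0,0]
    - [0,0,0]
  dp:
    - [0,-0.3,0]
    - [0,0,0]
    - [0,0,0]
  jaw: [-0.3,-0.3,-0.3]

```text
clock: 10.33
tool_pos: [0.441, 0.2868, 0.1865]
eef_rot: [1.0, -0.0, 0.001, 0.0]
contact_force: [-0.1, -1.2, 0.5]
opening: 0.65
```

```bash
python3 - <<'E'
from h import *
snap('wrist','w6')
u,v=proj('w6',(.456,.298,.07)).astype(int); print(u,v)
for t in (180,210): 
  c,q=circ('w6',int(u),int(v),24,t,50); print(c,pt('w6',*c[0],.07).round(4),pt('w6',*q[0],.07).round(4))
im=cv2.imread('pics/w5.png'); H,S,V=cv2.split(cv2.cvtColor(im,cv2.COLOR_BGR2HSV))
m=((S>90)&(H<25)&(V>100)).astype(np.uint8); m[200:]=0; m[:,:60]=0; cs,_=cv2.findContours(m,0,1); c=max(cs,key=cv2.contourArea)
w=np.array([pt('w5',x,y,.038)[:2]*1000 for x,y in c[:,0]],np.float32); print(cv2.fitEllipse(w))
go(.456,.298,.041)
E
```

```text
270 186
((268.7871398925781, 181.18316650390625), 19.221569061279297) [0.4605 0.2989 0.07  ] [0.4601 0.3    0.07  ]
((266.9188537597656, 182.547119140625), 17.923791885375977) [0.4594 0.3004 0.07  ] [0.4582 0.3003 0.07  ]
((663.8720092773438, 130.19459533691406), (88.97398376464844, 89.04084014892578), 155.5343780517578)
now [0.4412 0.2858 0.1864] yaw -0.15 tilt [0.001  0.0013] units [ 0.58 -0.5   5.82] clk 10.3833 open 0.6480410074180364
```

View pics/w6.png

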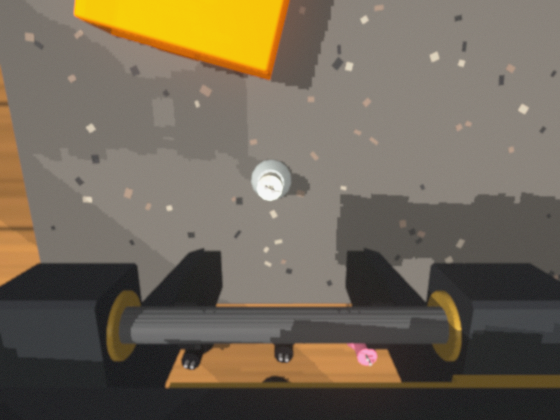

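The wrist view shows the small bulb's neck at (270,186), matching the prediction for (0.456,0.298). The coaster centre from the wrist is (0.664,0.130), which agrees with the top view.

Emit:
move_arm:
  turn:
    - [0,0,0]
    - [0,0,0]
    - [0,0,0]
    - [0,0,0]
    - [0,0,0]
    - [0,0,0]
    - [0,0,0]
    - [0,0,0]
  dp:
    - [0.3,-0.3,0.3]
    - [0.3,-0.2,0.8]
    - [0,0,1]
    - [0,0,1]
    - [0,0,1]
    - [0,0,0.8]
    - [0,0,0.4]
    - [0,0,0]
  jaw: [-0.2,0,0,0,0,0,0,0]

```text
clock: 11.05
tool_pos: [0.4548, 0.2984, 0.0513]
eef_rot: [1.0, -0.001, -0.001, 0.001]
contact_force: [-0.2, -0.4, 0.0]
opening: 0.499
```

```bash
python3 - <<'E'
from h import *
snap('wrist','w7');go(.4565,.298,.041)
E
```

```text
now [0.4554 0.299  0.0528] yaw -0.1 tilt [-0.0011  0.0016] units [0.04 0.04 0.47] clk 11.1 open 0.49927302330467527
```

View pics/w7.png

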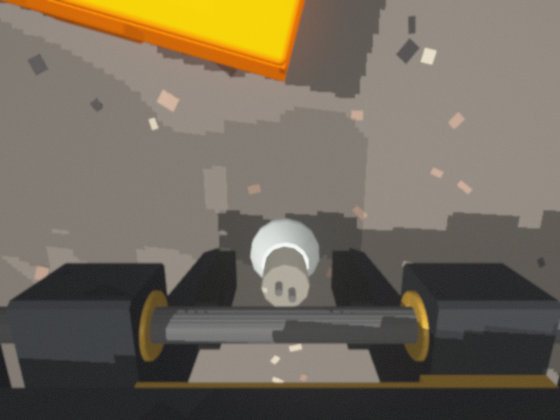

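```bash
cat >>h.py <<'E'
def face(fn,x,y,z,rad):
    th=np.linspace(0,2*np.pi,90); q=np.array([proj(fn,[x+rad*np.cos(t),y+rad*np.sin(t),z]) for t in th]); print((x,y,z),q.min(0).round(1),q.max(0).round(1))
E
python3 - <<'E'
from h import *
for x in (.453,.455,.457,.459): face('w7',x,.2985,.033,.0175)
E
```

```text
(0.453, 0.2985, 0.033) [250.7 224.2] [318.9 287.4]
(0.455, 0.2985, 0.033) [250.6 220.3] [319. 284.]
(0.457, 0.2985, 0.033) [250.5 216.5] [319.1 280.5]
(0.459, 0.2985, 0.033) [250.4 212.6] [319.2 277. ]
```

Emit:
move_arm:
  turn:
    - [0,0,0]
    - [0,0,0]
    - [0,0,0]
    - [0,0,0]
    - [0,0,0]
    - [0,0,0]
    - [0,0,0]
    - [0,0,0]
    - [0,0,0]
    - [0,0,0]
  dp:
    - [0.05,0,0.2]
    - [0,0,0.2]
    - [0,0,0]
    - [0,0,0]
    - [0,0,0]
    - [0,0,0]
    - [0,0,0]
    - [0,0,0]
    - [0,0,0]
    - [0,0,0]
  jaw: [0,0,0.2,0.5,0.8,1,1,1,1,1]
  newtons: 12

```text
clock: 11.93
tool_pos: [0.4563, 0.3003, 0.0439]
eef_rot: [1.0, -0.0, 0.0, -0.0]
contact_force: [0.2, 0.5, 1.4]
opening: 0.266
```

Emit:
move_arm:
  turn:
    - [0,0,0]
    - [0,0,0]
    - [0,0,0]
    - [0,0,0]
    - [0,0,0]
    - [0,0,0]
    - [0,0,0]
    - [0,0,0]
    - [0,0,0]
    - [0,0,0]
  dp:
    - [0,0,-0.3]
    - [0,0,-0.8]
    - [0,0,-1]
    - [0,0,-1]
    - [0.2,0.2,-0.8]
    - [0.6,0.6,-0.3]
    - [1,0.9,0]
    - [1,1,0]
    - [1,1,0]
    - [1,1,0]
  jaw: [1,1,1,1,1,1,1,1,1,1]

```text
clock: 12.77
tool_pos: [0.5771, 0.1812, 0.1494]
eef_rot: [1.0, 0.0, 0.0, 0.0]
contact_force: [0.5, -0.1, -0.5]
opening: 0.275
```

Emit:
move_arm:
  turn:
    - [0,0,0]
    - [0,0,0]
    - [0,0,0]
    - [0,0,0]
    - [0,0,0]
  dp:
    - [0.6,1,0]
    - [0.3,0.8,0]
    - [0.1,0.3,0]
    - [0,0,0]
    - [0,0,0]
  jaw: [1,1,1,1,1]

```text
clock: 13.18
tool_pos: [0.6004, 0.1314, 0.1488]
eef_rot: [1.0, 0.0, -0.0, -0.001]
contact_force: [-0.6, -0.6, -0.4]
opening: 0.271
```

```bash
python3 - <<'E'
from h import *
snap('wrist','w8');go(.665,.1298,.0519)
im=cv2.imread('pics/w8.png'); H,S,V=cv2.split(cv2.cvtColor(im,cv2.COLOR_BGR2HSV))
m=((S>90)&(H<25)&(V>70)).astype(np.uint8); u,v=proj('w8',(.664,.13,.038)).astype(int); n,l=cv2.connectedComponents(m); m=(l==l[v,u]).astype(np.uint8); cs,_=cv2.findContours(m,0,1); c=max(cs,key=cv2.contourArea)
w=np.array([pt('w8',x,y,.038)[:2]*1000 for x,y in c[:,0]],np.float32); print(cv2.fitEllipse(w))
E
```

```text
now [0.6001 0.1326 0.1488] yaw 0.14 tilt [-0.001  -0.0018] units [2.6  0.12 3.87] clk 13.2333 open 0.27198399401015283
((664.1997680664062, 130.61538696289062), (88.73323059082031, 89.19312286376953), 151.62730407714844)
```

View pics/w8.png

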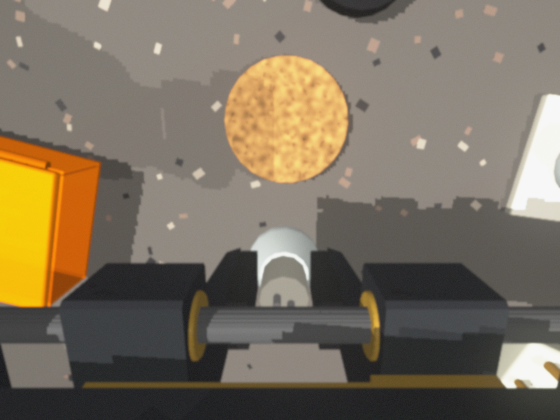

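The coaster is confirmed at (0.664,0.130), and the small bulb is upright and centred in the jaws at column 285.

Emit:
move_arm:
  turn:
    - [0,0,0]
    - [0,0,0]
    - [0,0,0]
    - [0,0,0]
    - [0,0,0]
    - [0,0,0]
    - [0,0,0]
    - [0,0,0]
    - [0,0,0]
    - [0,0,0]
  dp:
    - [0.4,0.05,0]
    - [0.8,0.05,0]
    - [0.8,0,0.3]
    - [0.5,0,0.6]
    - [0.1,0,0.7]
    - [0,0,0.7]
    - [0,0,0.6]
    - [0,0,0.5]
    - [0,0,0.2]
    - [0,0,0]
  jaw: [1,1,1,1,1,1,1,1,1,1]

```text
clock: 14.07
tool_pos: [0.6648, 0.1292, 0.0574]
eef_rot: [1.0, 0.001, -0.001, -0.0]
contact_force: [0.6, -0.5, 0.2]
opening: 0.275
```

```bash
python3 - <<'E'
from h import *
go(.665,.130,.0519)
E
```

```text
now [0.6648 0.1292 0.0574] yaw 0.11 tilt [-0.0027 -0.0002] units [ 0.01 -0.03  0.22] clk 14.0667 open 0.27465094752476443
```

Emit:
move_arm:
  turn:
    - [0,0,0]
    - [0,0,0]
    - [0,0,0]
    - [0,0,0]
    - [0,0,0]
  dp:
    - [0,-0.03,0.08]
    - [0,0,0.06]
    - [0,0,0.04]
    - [0,0,0.02]
    - [0,0,0]
  jaw: [1,1,1,1,1]

```text
clock: 14.48
tool_pos: [0.6665, 0.1284, 0.0541]
eef_rot: [1.0, -0.0, 0.0, -0.0]
contact_force: [-0.6, 0.1, 0.3]
opening: 0.268
```

Emit:
move_arm:
  turn:
    - [0,0,0]
    - [0,0,0]
    - [0,0,0]
  dp:
    - [0,0,0.02]
    - [0,0,0.02]
    - [0,0,0]
  jaw: [1,1,1]

```text
clock: 14.73
tool_pos: [0.6662, 0.1283, 0.0527]
eef_rot: [1.0, -0.0, -0.0, 0.0]
contact_force: [0.1, 0.6, -0.0]
opening: 0.273
```

Emit:
move_arm:
  turn:
    - [0,0,0]
    - [0,0,0]
    - [0,0,0]
  dp:
    - [-0.05,-0.06,0]
    - [0,0,0.02]
    - [0,0,0]
  jaw: [1,1,1]

```text
clock: 14.98
tool_pos: [0.6648, 0.1302, 0.0521]
eef_rot: [1.0, 0.0, -0.0, -0.0]
contact_force: [-0.8, -0.1, -1.1]
opening: 0.277
```

Emit:
move_arm:
  turn:
    - [0,0,0]
    - [0,0,0]
    - [0,0,0]
  dp:
    - [0,0,0.03]
    - [0,0,0.01]
    - [0,0,0]
  jaw: [1,1,1]

```text
clock: 15.23
tool_pos: [0.665, 0.1301, 0.0519]
eef_rot: [1.0, 0.0, 0.0, -0.0]
contact_force: [-1.3, 0.3, 4.5]
opening: 0.269
```

Contact at 4.5 N, so I'll release, then go to the plug.

Emit:
move_arm:
  turn:
    - [0,0,0]
    - [0,0,0]
    - [0,0,0]
    - [0,0,0]
    - [0,0,0]
    - [0,0,0]
    - [0,0,0]
  dp:
    - [0,0,-0.02]
    - [0,0,0]
    - [0,0,0]
    - [0,0,0]
    - [0,0,0]
    - [0,0,0]
    - [0,0,0]
  jaw: [1,0.4,0.3,0.2,0,-0.2,-0.3]
  newtons: 10

```text
clock: 15.82
tool_pos: [0.665, 0.1298, 0.0516]
eef_rot: [1.0, -0.0, -0.0, 0.0]
contact_force: [-0.4, 0.3, -0.7]
opening: 0.601
```

Emit:
move_arm:
  turn:
    - [0,0,0]
    - [0,0,0]
    - [0,0,0]
    - [0,0,0]
    - [0,0,0]
    - [0,0,0]
    - [0,0,0]
    - [0,0,0]
    - [0,0,0]
    - [0,0,0]
  dp:
    - [0,0,-0.4]
    - [0,0,-1]
    - [0,0,-1]
    - [0,0,-1]
    - [0,0,-1]
    - [-0.8,0.7,-1]
    - [-1,1,0]
    - [-1,1,0]
    - [-1,1,0]
    - [-1,1,0]
  jaw: [-0.4,-0.4,-0.4,-0.4,-0.6,-0.8,-1,-1,-1,-1]

```text
clock: 16.65
tool_pos: [0.5439, 0.0114, 0.1878]
eef_rot: [1.0, 0.0, 0.001, 0.0]
contact_force: [1.1, -1.0, 0.5]
opening: 0.997
```

```bash
python3 - <<'E'
from h import *
snap('scene','s3'); go(.42,-.055,.19)
im=cv2.imread('pics/s3.png'); cv2.imwrite('pics/s3c.png',cv2.resize(im[190:300,250:410],None,fx=5,fy=5,interpolation=cv2.INTER_CUBIC))
E
```

```text
now [0.5368 0.0038 0.1872] yaw -0.43 tilt [-0.0084  0.0064] units [-4.66  2.39 -0.06] clk 16.7 open 1.0027076596355737
```

View pics/s3c.png

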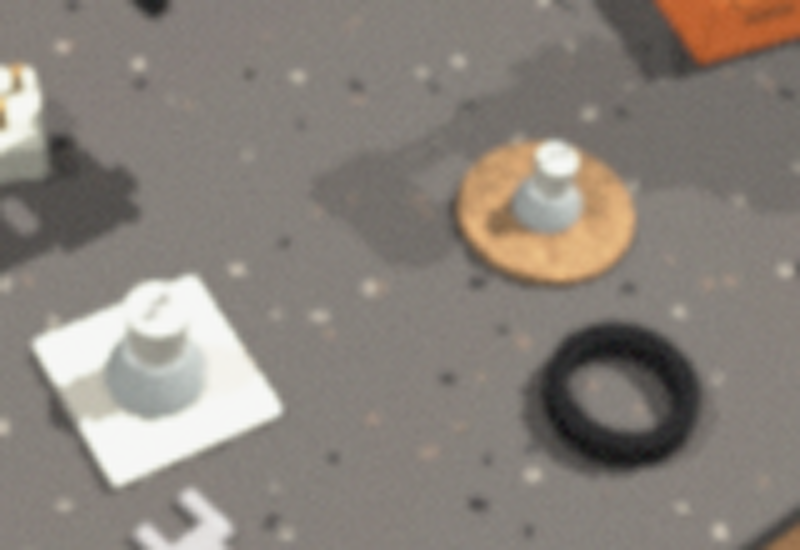

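Both bulbs stand upright in the middle of their bases. I'll go to the plug, yaw −25.5°.

Emit:
move_arm:
  turn:
    - [0,0,0]
    - [0,0,0]
    - [0,0,0]
    - [0,0,0]
    - [0,0,0.0177]
    - [0,0,0.0177]
    - [0,0,0.0177]
    - [0,0,0.0177]
    - [0,0,0]
    - [0,0,0]
  dp:
    - [-1,0.7,0]
    - [-1,0.7,0]
    - [-1,0.7,0]
    - [-0.6,0.6,0]
    - [0,0,0]
    - [0,0,0]
    - [0,0,0]
    - [0,0,0]
    - [0,0,0]
    - [0,0,0]
  jaw: [-1,-1,-1,-1,-1,-1,-1,-1,-1,-1]

```text
clock: 17.53
tool_pos: [0.4554, -0.0549, 0.1872]
eef_rot: [0.976, -0.219, 0.001, 0.0]
contact_force: [-0.2, 0.3, -0.7]
opening: 0.997
```

```bash
python3 - <<'E'
from h import *
snap('wrist','w9');go(.462,-.073,.0345)
im=cv2.imread('pics/w9.png'); H,S,V=cv2.split(cv2.cvtColor(im,cv2.COLOR_BGR2HSV))
print(proj('w9',(.462,-.073,.06)))
E
```

```text
now [ 0.4553 -0.055   0.1871] yaw -25.3 tilt [ 0.0007 -0.0002] units [0.55 0.54 6.1 ] clk 17.5833 open 1.0006050917093596
[301.13426735 185.44448339]
```

View pics/w9.png

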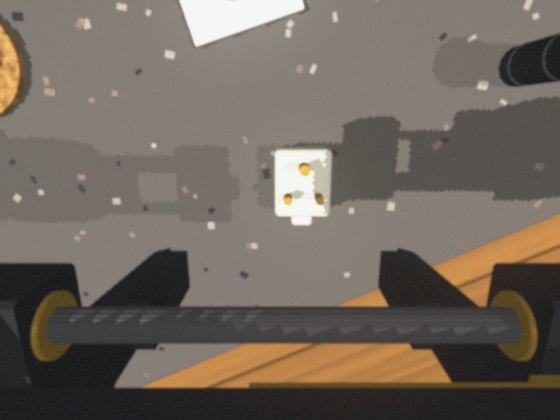

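The plug is square to the jaws, its body spanning columns 275–330 and rows 150–216, centre (302,183) against a prediction of (301,185).

Emit:
move_arm:
  turn:
    - [0,0,0]
    - [0,0,0]
    - [0,0,0]
    - [0,0,0]
    - [0,0,0]
    - [0,0,0]
    - [0,0,0]
    - [0,0,0]
    - [0,0,0]
  dp:
    - [0.3,0.3,0]
    - [0.25,0.3,0.4]
    - [0,0,1]
    - [0,0,1]
    - [0,0,1]
    - [0,0,1]
    - [0,0,0.8]
    - [0,0,0.3]
    - [0,0,0]
  jaw: [-1,-1,-1,-1,-1,-1,-1,-1,-1]

```text
clock: 18.33
tool_pos: [0.4599, -0.0754, 0.0473]
eef_rot: [0.975, -0.221, -0.002, 0.0]
contact_force: [0.0, 0.1, 0.5]
opening: 1.005
```

```bash
python3 - <<'E'
from h import *
snap('wrist','w10');go(.462,-.073,.0345)
E
```

```text
now [ 0.4605 -0.0754  0.0485] yaw -25.53 tilt [-0.0014  0.0007] units [ 0.01 -0.11  0.56] clk 18.3833 open 0.9980239378784473
```

View pics/w10.png

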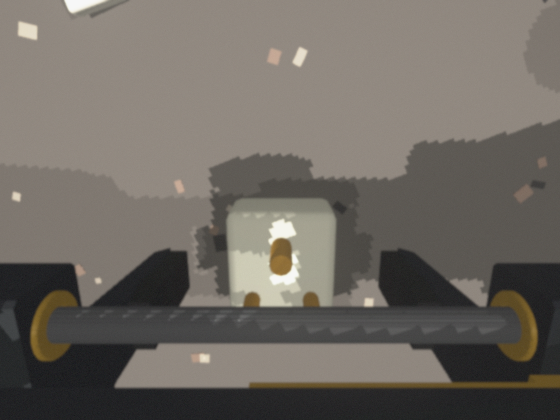

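Emit:
move_arm:
  turn:
    - [0,0,0]
    - [0,0,0]
    - [0,0,0]
    - [0,0,0]
    - [0,0,0]
    - [0,0,0]
    - [0,0,0]
    - [0,0,0]
    - [0,0,0]
    - [0,0,0]
  dp:
    - [0,-0.05,0.25]
    - [0,0,0.25]
    - [0,0,0]
    - [0,0,0]
    - [0,0,0]
    - [0,0,0]
    - [0,0,0]
    - [0,0,0]
    - [0,0,0]
    - [0,0,0]
  jaw: [-1,-1,-0.5,0,0.4,1,1,1,1,1]
  newtons: 20

```text
clock: 19.22
tool_pos: [0.4615, -0.0735, 0.0369]
eef_rot: [0.975, -0.221, 0.0, 0.0]
contact_force: [0.5, -0.3, 2.2]
opening: 0.519
```

```bash
python3 - <<'E'
from h import *
snap('wrist','w11');go(.462,-.073,.0345)
s=r.get_state(); p=s['tool_pos']; Rm=R.from_quat(s['eef_rot']).as_matrix()
for dx in (-.004,-.002,0,.002):
    print(dx,[proj('w11',[*(p+Rm@np.array([dx+.028,0,0]))[:2],z])[1].round(1) for z in (.03,.06)], [proj('w11',[*(p+Rm@np.array([dx+.028,sy,0]))[:2],.06])[0].round(1) for sy in (-.023,.023)])
E
```

```text
now [ 0.4616 -0.0735  0.0369] yaw -25.49 tilt [ 0.0004 -0.    ] units [ 0.01 -0.03  0.1 ] clk 19.2667 open 0.5275385759983443
-0.004 [np.float64(213.8), np.float64(235.6)] [np.float64(224.2), np.float64(346.2)]
-0.002 [np.float64(209.6), np.float64(230.5)] [np.float64(223.9), np.float64(346.4)]
0 [np.float64(205.4), np.float64(225.4)] [np.float64(223.7), np.float64(346.7)]
0.002 [np.float64(201.1), np.float64(220.3)] [np.float64(223.5), np.float64(347.0)]
```

View pics/w11.png

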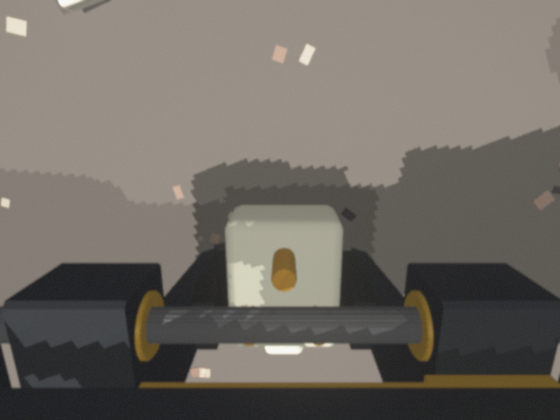

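The plug is gripped and centred, at 46.4 mm opening. I'll lift it, turn to align with the box (x axis at −15°) and carry it over.

Emit:
move_arm:
  turn:
    - [0,0,0]
    - [0,0,0]
    - [0,0,0]
    - [0,0,0]
    - [0,0,-0.0146]
    - [0,0,-0.0146]
    - [0,0,0]
    - [0,0,0]
    - [0,0,0]
    - [0,0,0]
  dp:
    - [0,0,-0.3]
    - [0,0,-0.8]
    - [0,0,-1]
    - [0,0,-1]
    - [0,0,-1]
    - [0,0,-1]
    - [0,-0.5,-0.6]
    - [0,-1,-0.3]
    - [0,-1,0]
    - [0,-1,0]
  jaw: [1,1,1,1,1,1,1,1,1,1]

```text
clock: 20.1
tool_pos: [0.4844, 0.0118, 0.1879]
eef_rot: [0.991, -0.131, 0.001, -0.0]
contact_force: [0.5, -0.4, -1.1]
opening: 0.522
```

Emit:
move_arm:
  turn:
    - [0,0,0]
    - [0,0,0]
    - [0,0,0]
    - [0,0,0]
    - [0,0,0]
    - [0,0,0]
    - [0,0,0]
    - [0,0,0]
    - [0,0,0]
    - [0,0,0]
  dp:
    - [0,-1,0]
    - [0,-1,0]
    - [0,-1,0]
    - [0,-1,0]
    - [0,-1,0]
    - [0,-1,0]
    - [0,-1,0]
    - [0,-1,0]
    - [0,-1,0]
    - [0,-1,0]
  jaw: [1,1,1,1,1,1,1,1,1,1]

```text
clock: 20.93
tool_pos: [0.5483, 0.2536, 0.187]
eef_rot: [0.991, -0.13, -0.0, 0.0]
contact_force: [-0.6, 0.5, -0.4]
opening: 0.518
```

Emit:
move_arm:
  turn:
    - [0,0,0]
    - [0,0,0]
    - [0,0,0]
    - [0,0,0]
    - [0,0,0]
    - [0,0,0]
  dp:
    - [0,-1,0]
    - [0,-1,0]
    - [-0.2,-1,0]
    - [-0.3,-0.7,0]
    - [0,0,0]
    - [0,0,0]
  jaw: [1,1,1,1,1,1]

```text
clock: 21.43
tool_pos: [0.5594, 0.3461, 0.1865]
eef_rot: [0.992, -0.129, -0.001, 0.0]
contact_force: [-0.6, -1.1, -0.4]
opening: 0.519
```

```bash
python3 - <<'E'
from h import *
snap('wrist','w12');go(.603,.347,.0919)
im=cv2.imread('pics/w12.png'); H,S,V=cv2.split(cv2.cvtColor(im,cv2.COLOR_BGR2HSV))
u,v=proj('w12',(.62,.343,.085)).astype(int);print(u,v,H[v,u],S[v,u],V[v,u])
E
```

```text
now [0.5601 0.3441 0.1866] yaw -14.98 tilt [-0.0002  0.0018] units [ 1.63 -0.56  3.79] clk 21.4833 open 0.519439806013744
266 128 22 245 244
```

View pics/w12.png

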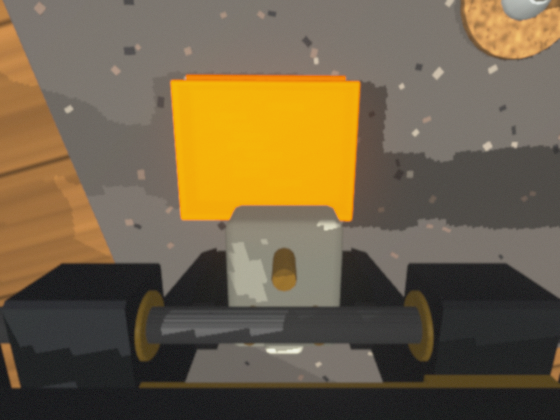

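The lid's corners are at about (172,82), (359,82), (352,220) and (181,220), and the plug is aligned with it.

```bash
python3 - <<'E'
from h import *
c=[pt('w12',*p,.085) for p in [(172,82),(359,82),(352,220),(181,220)]]
c=np.array(c); print(c.round(4),c.mean(0).round(4),[np.linalg.norm(c[i]-c[i-1]).round(4) for i in range(4)])
x=c.mean(0); go(x[0],x[1],.0919); go(.6035,.347,.0919)
E
```

```text
[[0.6654 0.3968 0.085 ]
 [0.6333 0.2746 0.085 ]
 [0.5389 0.299  0.085 ]
 [0.5716 0.4232 0.085 ]] [0.6023 0.3484 0.085 ] [np.float64(0.0975), np.float64(0.1264), np.float64(0.0975), np.float64(0.1285)]
now [0.5601 0.3441 0.1866] yaw -14.98 tilt [-0.0002  0.0018] units [ 1.58 -0.61  3.79] clk 21.4833 open 0.519439806013744
now [0.5601 0.3441 0.1866] yaw -14.98 tilt [-0.0002  0.0018] units [ 1.65 -0.57  3.79] clk 21.4833 open 0.519439806013744
```

Emit:
move_arm:
  turn:
    - [0,0,0]
    - [0,0,0]
    - [0,0,0]
    - [0,0,0]
    - [0,0,0]
    - [0,0,0]
    - [0,0,0]
    - [0,0,0]
    - [0,0,0]
  dp:
    - [0.6,-0.2,0]
    - [0.6,-0.2,0.3]
    - [0.4,-0.2,0.7]
    - [0,0,0.8]
    - [0,0,0.7]
    - [0,0,0.6]
    - [0,0,0.3]
    - [0,0,0]
    - [0,0,0]
  jaw: [1,1,1,1,1,1,1,1,1]

```text
clock: 22.23
tool_pos: [0.6035, 0.348, 0.102]
eef_rot: [0.991, -0.131, 0.0, 0.0]
contact_force: [-0.1, 0.2, 0.3]
opening: 0.517
```

```bash
python3 - <<'E'
from h import *
go(.603,.3475,.0919)
E
```

```text
now [0.6035 0.348  0.102 ] yaw -15.06 tilt [0.0004 0.0009] units [-0.01  0.02  0.41] clk 22.2333 open 0.5167356271413007
```

Emit:
move_arm:
  turn:
    - [0,0,0]
    - [0,0,0]
    - [0,0,0]
    - [0,0,0]
    - [0,0,0]
    - [0,0,0]
  dp:
    - [0,0,0.15]
    - [0,0,0.1]
    - [0,0,0.07]
    - [0,0,0.04]
    - [0,0,0]
    - [0,0,0]
  jaw: [1,1,1,1,1,1]

```text
clock: 22.73
tool_pos: [0.6031, 0.3494, 0.0928]
eef_rot: [0.991, -0.13, 0.0, -0.0]
contact_force: [-0.1, 0.1, -0.4]
opening: 0.521
```

Emit:
move_arm:
  turn:
    - [0,0,0]
    - [0,0,0]
    - [0,0,0]
    - [0,0,0]
  dp:
    - [0,0,0.03]
    - [0,0,0.02]
    - [0,0,0]
    - [0,0,0]
  jaw: [1,1,1,1]

```text
clock: 23.07
tool_pos: [0.6032, 0.3495, 0.092]
eef_rot: [0.991, -0.13, 0.0, -0.0]
contact_force: [-2.0, -0.2, 3.8]
opening: 0.524
```

It has touched down, but y is about 1.5–2 mm high, so I'll lift slightly, correct and set it down again.

Emit:
move_arm:
  turn:
    - [0,0,0]
    - [0,0,0]
    - [0,0,0]
    - [0,0,0]
    - [0,0,0]
    - [0,0,0]
    - [0,0,0]
  dp:
    - [0,0,-0.12]
    - [0,0.07,0]
    - [0,0,0]
    - [0,0,0.05]
    - [0,0,0.05]
    - [0,0,0.03]
    - [0,0,0]
  jaw: [1,1,1,1,1,1,1]

```text
clock: 23.65
tool_pos: [0.6026, 0.3475, 0.092]
eef_rot: [0.991, -0.13, -0.0, 0.0]
contact_force: [-1.7, -1.5, 6.0]
opening: 0.515
```

Emit:
move_arm:
  turn:
    - [0,0,0]
    - [0,0,0]
    - [0,0,0]
    - [0,0,0]
    - [0,0,0]
    - [0,0,0]
    - [0,0,0]
    - [0,0,0]
  dp:
    - [0,0,0]
    - [0,0,0]
    - [0,0,0]
    - [0,0,0]
    - [0,0,0]
    - [0,0,0]
    - [0,0,0]
    - [0,0,0]
  jaw: [1,-0.1,-0.2,-0.4,-0.6,-0.8,-1,-1]

```text
clock: 24.32
tool_pos: [0.6026, 0.3477, 0.0911]
eef_rot: [0.991, -0.13, -0.0, 0.0]
contact_force: [-0.3, 0.0, -0.2]
opening: 0.952
```

Emit:
move_arm:
  turn:
    - [0,0,0]
    - [0,0,0]
    - [0,0,0]
    - [0,0,0]
    - [0,0,0]
    - [0,0,0]
    - [0,0,0]
    - [0,0,0]
    - [0,0,0]
    - [0,0,0]
  dp:
    - [0,0,-0.4]
    - [0,0,-1]
    - [0,0,-1]
    - [0,0,-1]
    - [0,0,-1]
    - [0,0.5,-1]
    - [-0.5,1,0]
    - [-0.5,1,0]
    - [-0.5,1,0]
    - [-0.5,1,0]
  jaw: [-1,-1,-1,-1,-1,-1,-1,-1,-1,-1]

```text
clock: 25.15
tool_pos: [0.5245, 0.251, 0.2273]
eef_rot: [0.991, -0.13, 0.001, -0.0]
contact_force: [1.0, -0.3, -0.4]
opening: 0.996
```

```bash
python3 - <<'E'
from h import *
snap('top','t1'); go(.445,-.275,.22)
im=cv2.imread('pics/t1.png'); cv2.imwrite('pics/t1c.png',cv2.resize(im[100:220,90:250],None,fx=5,fy=5,interpolation=cv2.INTER_CUBIC))
E
```

```text
now [0.5199 0.2448 0.2268] yaw -15.21 tilt [-0.0042  0.0071] units [ 2.56 20.85  0.41] clk 25.2 open 1.0016796393930927
```

View pics/t1c.png

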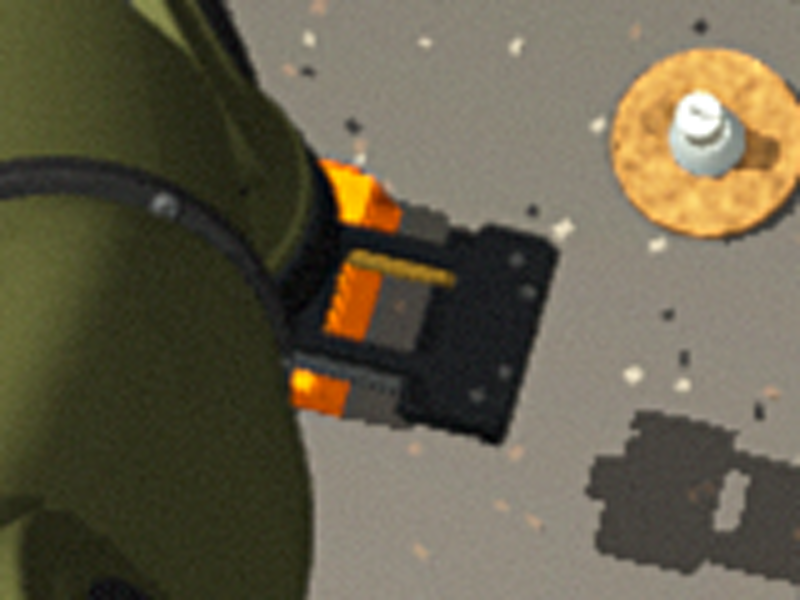

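The arm hides the box here, so I'll check the plug later from the scene camera. On to the torch.

Emit:
move_arm:
  turn:
    - [0,0,0]
    - [0,0,0]
    - [0,0,0]
    - [0,0,0]
    - [0,0,0]
    - [0,0,0]
    - [0,0,0]
    - [0,0,0]
    - [0,0,0]
    - [0,0,0]
  dp:
    - [0,1,0]
    - [0,1,0]
    - [0.1,1,0]
    - [0.1,1,0]
    - [0.1,1,0]
    - [0.2,1,0]
    - [0.2,1,0]
    - [0.2,1,0]
    - [0.2,1,0]
    - [0.2,1,0]
  jaw: [-1,-1,-1,-1,-1,-1,-1,-1,-1,-1]

```text
clock: 26.03
tool_pos: [0.4923, 0.0008, 0.227]
eef_rot: [0.991, -0.13, 0.001, -0.0]
contact_force: [0.8, -0.8, 0.0]
opening: 1.0
```

Emit:
move_arm:
  turn:
    - [0,0,0]
    - [0,0,0]
    - [0,0,0]
    - [0,0,0]
    - [0,0,0]
    - [0,0,0]
    - [0,0,0]
    - [0,0,0]
    - [0,0,0]
    - [0,0,0]
  dp:
    - [0.2,1,0]
    - [0.2,1,0]
    - [0.2,1,0]
    - [0.2,1,0]
    - [0.2,1,0]
    - [0,1,0]
    - [0,1,0]
    - [0,1,0]
    - [0,1,0]
    - [0,1,0]
  jaw: [-1,-1,-1,-1,-1,-1,-1,-1,-1,-1]

```text
clock: 26.87
tool_pos: [0.4515, -0.2474, 0.227]
eef_rot: [0.991, -0.13, 0.001, 0.0]
contact_force: [-0.3, -0.5, 0.2]
opening: 0.998
```

Emit:
move_arm:
  turn:
    - [0,0,0]
    - [0,0,0]
    - [0,0,0]
  dp:
    - [0,0.5,0]
    - [0,0,0]
    - [0,0,0]
  jaw: [-1,-1,-1]

```text
clock: 27.12
tool_pos: [0.4485, -0.2583, 0.2267]
eef_rot: [0.991, -0.131, 0.0, 0.0]
contact_force: [-0.5, 0.4, -0.7]
opening: 1.0
```

```bash
python3 - <<'E'
from h import *
snap('wrist','w13');snap('scene','s4'); go(.472,-.275,.06)
print(pt('scene0',178,234.7,.115), proj('w13',(.471,-.275,.115)),proj('w13',(.471,-.275,.03)))
im=cv2.imread('pics/s4.png'); cv2.imwrite('pics/s4c.png',cv2.resize(im[140:260,300:460],None,fx=5,fy=5,interpolation=cv2.INTER_CUBIC))
E
```

```text
now [ 0.449  -0.2565  0.2265] yaw -14.86 tilt [ 0.0005 -0.0009] units [1.07 0.48 6.66] clk 27.2167 open 1.0029391758952217
[ 0.47229372 -0.27369772  0.115     ] [298.10309058 173.32111107] [294.6133072  159.63517324]
```

View pics/w13.png

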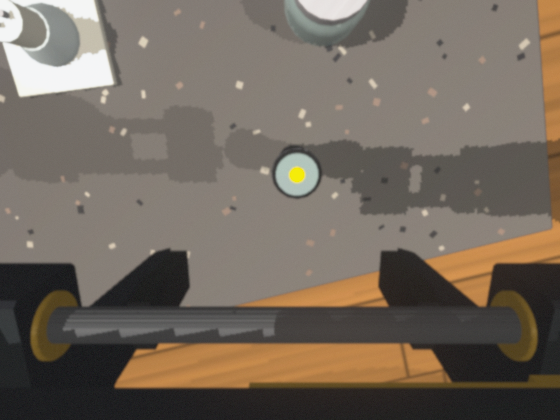

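View pics/s4c.png

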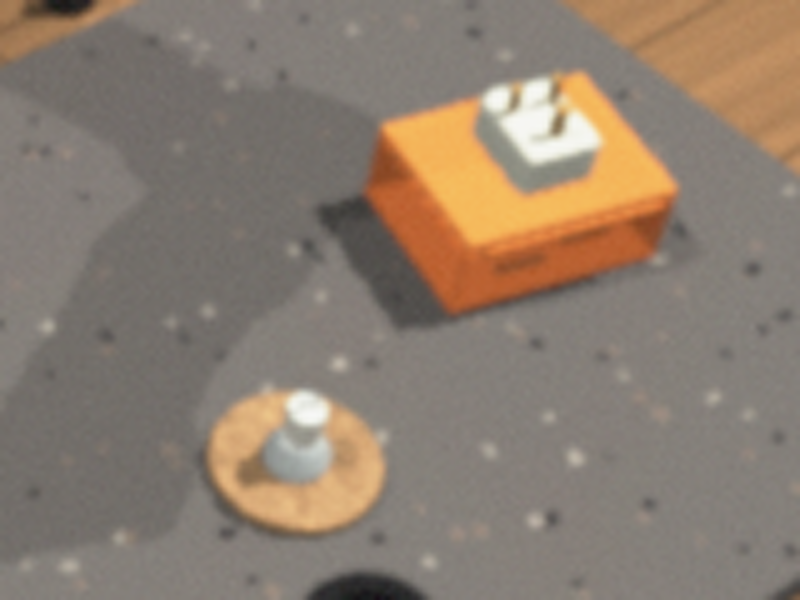

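The plug stands centred on the lid. The torch head is at (297,175) in the wrist view against a prediction of (298,173), so the torch is at (0.471,-0.275). I'll descend on it.

Emit:
move_arm:
  turn:
    - [0,0,0]
    - [0,0,0]
    - [0,0,0]
    - [0,0,0]
    - [0,0,0]
    - [0,0,0]
    - [0,0,0]
    - [0,0,0]
    - [0,0,0]
  dp:
    - [0.5,0.25,0]
    - [0.5,0.2,0.3]
    - [0,0,0.8]
    - [0,0,1]
    - [0,0,1]
    - [0,0,1]
    - [0,0,1]
    - [0,0,0.7]
    - [0,0,0]
  jaw: [-1,-0.6,-0.5,-0.5,-0.5,-0.5,-0.5,-0.5,-0.5]

```text
clock: 27.97
tool_pos: [0.4685, -0.2723, 0.0783]
eef_rot: [0.992, -0.129, -0.003, -0.002]
contact_force: [-0.1, -0.3, -0.5]
opening: 0.753
```

```bash
python3 - <<'E'
from h import *
snap('wrist','w14'); go(.471,-.275,.0595)
for x in (.467,.469,.471,.473): face('w14',x,-.275,.115,.019)
E
```

```text
now [ 0.4693 -0.2731  0.08  ] yaw -14.83 tilt [-0.0034 -0.0016] units [0.09 0.06 0.82] clk 28.0167 open 0.7471115325995898
(0.467, -0.275, 0.115) [240.4 265.9] [346.6 359.4]
(0.469, -0.275, 0.115) [238.8 260.7] [345.4 355. ]
(0.471, -0.275, 0.115) [237.2 255.5] [344.2 350.6]
(0.473, -0.275, 0.115) [235.5 250.2] [343.1 346.1]
```

View pics/w14.png

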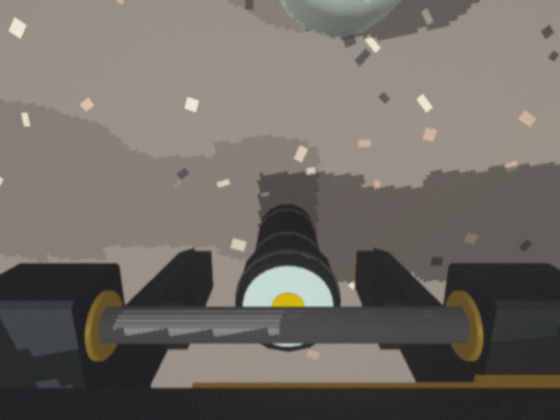

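The head spans columns 237–341 and rows 256–350, which matches a torch at (0.471,-0.275).

Emit:
move_arm:
  turn:
    - [0,0,0]
    - [0,0,0]
    - [0,0,0]
    - [0,0,0]
    - [0,0,0]
    - [0,0,0]
    - [0,0,0]
    - [0,0,0]
    - [0,0,0]
    - [0,0,0]
  dp:
    - [0.06,0.06,0.3]
    - [0,0,0.4]
    - [0,0,0.1]
    - [0,0,0]
    - [0,0,0]
    - [0,0,0]
    - [0,0,0]
    - [0,0,0]
    - [0,0,0]
    - [0,0,0]
  jaw: [-0.5,-0.5,-0.4,0,0.2,0.4,1,1,1,1]
  newtons: 20

```text
clock: 28.85
tool_pos: [0.4709, -0.2773, 0.0616]
eef_rot: [0.991, -0.13, 0.0, 0.0]
contact_force: [0.1, 1.0, 3.6]
opening: 0.418
```

```bash
python3 - <<'E'
from h import *
snap('wrist','w15'); go(.471,-.275,.0595); print(r.get_state()['contact_force'])
for x in (.469,.471,.473): face('w15',x,-.275,.115,.019)
E
```

```text
now [ 0.4709 -0.2772  0.0616] yaw -14.97 tilt [0.0008 0.    ] units [-0.02 -0.09  0.08] clk 28.9 open 0.4166001090933294
[0.42027197 0.5509891  2.7092412 ]
(0.469, -0.275, 0.115) [219.5 293.6] [341.2 398.2]
(0.471, -0.275, 0.115) [217.6 287.8] [339.8 393.3]
(0.473, -0.275, 0.115) [215.6 281.8] [338.4 388.4]
```

View pics/w15.png

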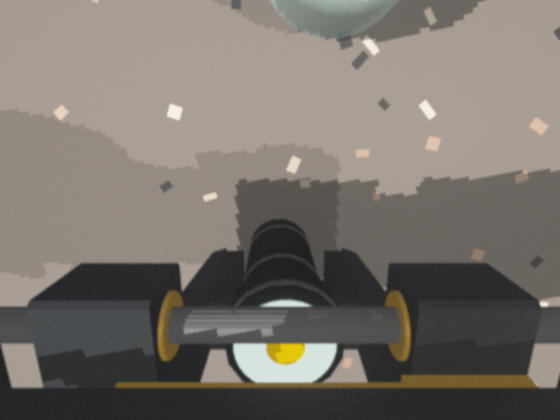

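The opening of 36.7 mm for a 32 mm barrel means the pads are biting the flare. I'll reopen, go 6 mm lower (the body still clears the lens by about 4 mm) and regrip.

Emit:
move_arm:
  turn:
    - [0,0,0]
    - [0,0,0]
    - [0,0,0]
    - [0,0,0]
    - [0,0,0]
    - [0,0,0]
    - [0,0,0]
    - [0,0,0]
    - [0,0,0]
    - [0,0,0]
  dp:
    - [0,0,0]
    - [0,0,0]
    - [0,0,0.12]
    - [0,0,0.12]
    - [0,0,0]
    - [0,0,0]
    - [0,0,0]
    - [0,0,0]
    - [0,0,0]
    - [0,0,0]
  jaw: [0,-0.1,-0.1,-0.1,0.1,0.3,1,1,1,1]
  newtons: 20

```text
clock: 29.73
tool_pos: [0.4706, -0.2772, 0.0553]
eef_rot: [0.991, -0.13, 0.0, 0.0]
contact_force: [0.3, 0.4, -0.2]
opening: 0.412
```

```bash
python3 - <<'E'
from h import *
go(.471,-.275,.0555); print(r.get_state()['contact_force'])
E
```

```text
now [ 0.4706 -0.2772  0.0553] yaw -14.98 tilt [0.     0.0001] units [-0.01 -0.09 -0.01] clk 29.7333 open 0.41216558246783996
[ 0.25628579  0.38412507 -0.23027255]
```

Emit:
move_arm:
  turn:
    - [0,0,0]
    - [0,0,0]
    - [0,0,0]
    - [0,0,0]
    - [0,0,0]
    - [0,0,0]
    - [0,0,0]
    - [0,0,0]
    - [0,0,0]
    - [0,0,0]
  dp:
    - [0,0,-0.3]
    - [0,0,-0.8]
    - [0,0,-1]
    - [0,0,-1]
    - [0,-0.4,-1]
    - [0.2,-0.8,-0.5]
    - [0.4,-1,0]
    - [0.4,-1,0]
    - [0.4,-1,0]
    - [0.4,-1,0]
  jaw: [1,1,1,1,1,1,1,1,1,1]

```text
clock: 30.57
tool_pos: [0.5482, -0.1622, 0.1711]
eef_rot: [0.991, -0.13, 0.0, 0.0]
contact_force: [1.0, -0.3, -0.9]
opening: 0.414
```

Emit:
move_arm:
  turn:
    - [0,0,0]
    - [0,0,0]
    - [0,0,0]
    - [0,0,0]
    - [0,0,0]
    - [0,0,0]
    - [0,0,0]
    - [0,0,0]
    - [0,0,0]
    - [0,0,0]
  dp:
    - [0.4,-1,0]
    - [0.4,-1,0]
    - [0.4,-1,0]
    - [0.3,-1,0]
    - [0.3,-1,0]
    - [0.2,-1,0]
    - [0,-0.8,0]
    - [0,-0.4,0]
    - [0,0,0]
    - [0,0,0]
  jaw: [1,1,1,1,1,1,1,1,1,1]

```text
clock: 31.4
tool_pos: [0.6419, -0.003, 0.1704]
eef_rot: [0.991, -0.13, -0.0, 0.001]
contact_force: [-0.1, -0.8, -1.1]
opening: 0.414
```

```bash
python3 - <<'E'
from h import *
snap('wrist','w16');snap('scene','s5'); go(.6485,.018,.0553)
E
```

```text
now [ 0.6418 -0.005   0.1704] yaw -15.13 tilt [-0.0001  0.0021] units [ 0.02 -0.97  4.6 ] clk 31.5 open 0.4118978668379249
```

View pics/w16.png

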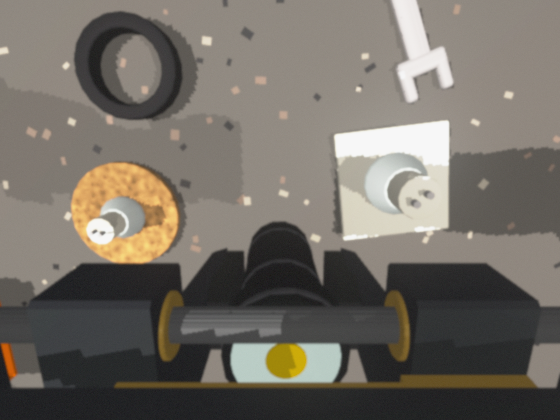

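View pics/s5.png

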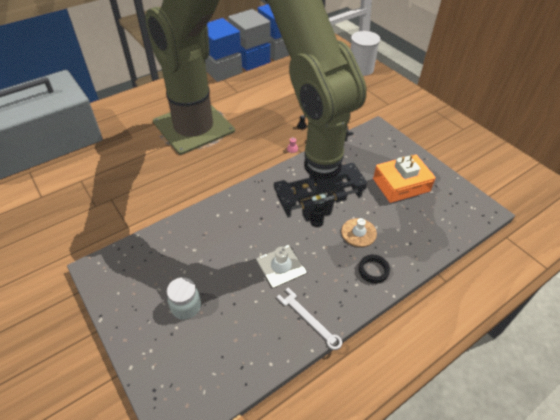

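The torch is held upright between the tile (390,180) and the coaster (125,212). I'll check its offset in the hand and re-measure the midpoint.

```bash
python3 - <<'E'
from h import *
p=np.array([.6418,-.005,.1704]); a=np.radians(-15)
for dx in (-.004,-.002,0,.002,.004):
    face('w16',p[0]+dx*np.cos(a),p[1]+dx*np.sin(a),p[2]-.0253,.016)
im=cv2.imread('pics/w16.png'); H,S,V=cv2.split(cv2.cvtColor(im,cv2.COLOR_BGR2HSV))
m=((S>90)&(H<25)&(V>70)).astype(np.uint8); m[:,200:]=0;m[262:]=0; cs,_=cv2.findContours(m,0,1); c=max(cs,key=cv2.contourArea)
w=np.array([pt('w16',x,y,.038)[:2]*1000 for x,y in c[:,0]],np.float32); print(cv2.fitEllipse(w))
k=np.array([pt('w16',*q,.038) for q in [(335,133),(448,122),(449,229),(345,239)]]); print(k.round(4),k.mean(0).round(4))
cv2.imwrite('pics/w16c.png',cv2.resize(im[200:400,200:370],None,fx=3,fy=3))
E
```

```text
(np.float64(0.6379362966948438), np.float64(-0.003964723819589917), np.float64(0.1451)) [258.5 225.8] [318.4 281.6]
(np.float64(0.6398681483474219), np.float64(-0.004482361909794959), np.float64(0.1451)) [258.4 222.2] [318.5 278.3]
(np.float64(0.6418), np.float64(-0.005), np.float64(0.1451)) [258.3 218.5] [318.6 274.9]
(np.float64(0.6437318516525782), np.float64(-0.005517638090205041), np.float64(0.1451)) [258.3 214.8] [318.7 271.5]
(np.float64(0.6456637033051563), np.float64(-0.006035276180410084), np.float64(0.1451)) [258.2 211.1] [318.8 268.1]
((664.5938110351562, 129.16099548339844), (87.91270446777344, 90.87195587158203), 1.829832911491394)
[[ 0.6845 -0.0558  0.038 ]
 [ 0.67   -0.1432  0.038 ]
 [ 0.5816 -0.1322  0.038 ]
 [ 0.5955 -0.0447  0.038 ]] [ 0.6329 -0.094   0.038 ]
```

View pics/w16c.png

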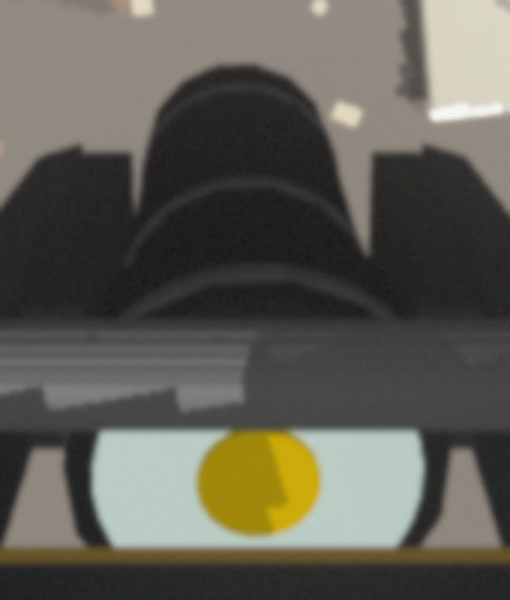

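```bash
python3 - <<'E'
from h import *
s=r.get_state(); p=s['tool_pos']; Rm=R.from_quat(s['eef_rot']).as_matrix()
snap('wrist','w17')
def f(dx,dy,dz,rad):
    q=np.array([proj('w17',p+Rm@np.array([dx+rad*np.cos(t),dy+rad*np.sin(t),dz])) for t in np.linspace(0,6.28,90)]); print(dx,dy,dz,q.min(0).round(1),q.max(0).round(1))
for dx in(-.002,0,.002): f(dx,0,.0253,.016)
for dx in(-.002,0,.002): f(dx,0,-.0597,.006)
im=cv2.imread('pics/w17.png');cv2.imwrite('pics/w17c.png',cv2.resize(im[200:400,200:370],None,fx=3,fy=3)); go(.6488,.018,.0553)
E
```

```text
-0.002 0 0.0253 [254.8 222.8] [314.9 278.8]
0 0 0.0253 [254.7 219.2] [315.  275.5]
0.002 0 0.0253 [254.7 215.5] [315.1 272.1]
-0.002 0 -0.0597 [265.5 343.6] [306.2 378.1]
0 0 -0.0597 [265.4 337.6] [306.4 372.5]
0.002 0 -0.0597 [265.3 331.6] [306.5 366.8]
now [ 0.6419 -0.005   0.1704] yaw -15.15 tilt [-0.0001  0.0019] units [ 0.03 -0.97  4.6 ] clk 31.55 open 0.4147297815231385
```

View pics/w17c.png

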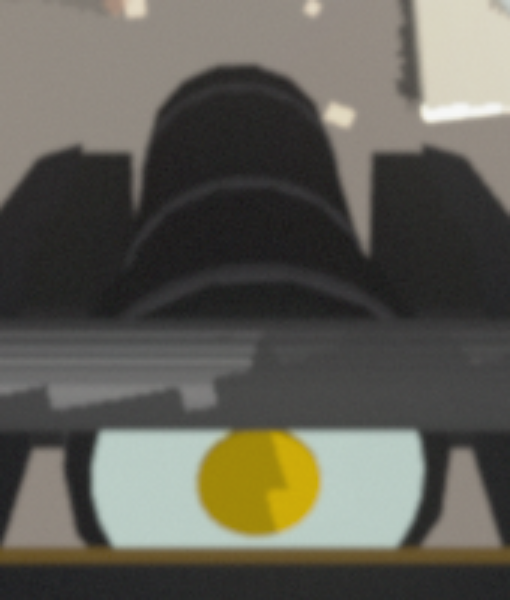

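The tail sits about 1.5 mm back and 2 mm to the side of the hand centre, a tilt of about 1°, which should settle on release. I'll allow for that with a TCP target of (0.6497,0.0162).

Emit:
move_arm:
  turn:
    - [0,0,0]
    - [0,0,0]
    - [0,0,0]
    - [0,0,0]
    - [0,0,0]
    - [0,0,0]
    - [0,0,0]
    - [0,0,0]
    - [0,0,0]
    - [0,0,0]
  dp:
    - [0.04,-0.4,0]
    - [0.04,-0.4,0]
    - [0,-0.1,0.4]
    - [0,0,0.7]
    - [0,0,0.8]
    - [0,0,0.8]
    - [0,0,0.7]
    - [0,0,0.6]
    - [0,0,0]
    - [0,0,0]
  jaw: [1,1,1,1,1,1,1,1,1,1]

```text
clock: 32.38
tool_pos: [0.6495, 0.0194, 0.069]
eef_rot: [0.992, -0.13, -0.001, 0.0]
contact_force: [-0.1, -0.1, -0.2]
opening: 0.409
```

```bash
python3 - <<'E'
from h import *
go(.6497,.0162,.0553)
E
```

```text
now [0.6495 0.0194 0.069 ] yaw -14.94 tilt [-0.0022  0.0005] units [0.04 0.12 0.55] clk 32.3833 open 0.4090672059857649
```

Emit:
move_arm:
  turn:
    - [0,0,0]
    - [0,0,0]
    - [0,0,0]
    - [0,0,0]
    - [0,0,0]
    - [0,0,0]
  dp:
    - [0,0.1,0.2]
    - [0,0,0.15]
    - [0,0,0.08]
    - [0,0,0.05]
    - [0,0,0]
    - [0,0,0]
  jaw: [1,1,1,1,1,1]

```text
clock: 32.88
tool_pos: [0.6498, 0.0166, 0.0585]
eef_rot: [0.991, -0.13, 0.0, -0.0]
contact_force: [-0.4, -0.3, -1.8]
opening: 0.412
```

```bash
python3 - <<'E'
from h import *
go(.6497,.0162,.0553)
E
```

```text
now [0.6498 0.0166 0.0585] yaw -14.98 tilt [ 0.0005 -0.0001] units [0.   0.01 0.13] clk 32.8833 open 0.4117279917315173
```

Emit:
move_arm:
  turn:
    - [0,0,0]
    - [0,0,0]
    - [0,0,0]
    - [0,0,0]
  dp:
    - [0,0,0.05]
    - [0,0,0.04]
    - [0,0,0]
    - [0,0,0]
  jaw: [1,1,1,1]

```text
clock: 33.22
tool_pos: [0.6495, 0.0165, 0.0559]
eef_rot: [0.991, -0.13, -0.0, 0.0]
contact_force: [0.1, 0.2, -0.6]
opening: 0.409
```

Emit:
move_arm:
  turn:
    - [0,0,0]
    - [0,0,0]
    - [0,0,0]
  dp:
    - [0,0,0.03]
    - [0,0,0.01]
    - [0,0,0]
  jaw: [1,1,1]

```text
clock: 33.47
tool_pos: [0.6496, 0.0165, 0.0549]
eef_rot: [0.991, -0.13, -0.0, 0.0]
contact_force: [0.3, -0.2, -0.9]
opening: 0.406
```

Emit:
move_arm:
  turn:
    - [0,0,0]
    - [0,0,0]
    - [0,0,0]
  dp:
    - [0,0,0.02]
    - [0,0,0.02]
    - [0,0,0]
  jaw: [1,1,1]

```text
clock: 33.72
tool_pos: [0.6503, 0.0165, 0.0547]
eef_rot: [0.991, -0.13, 0.001, -0.0]
contact_force: [-0.7, 0.3, 3.7]
opening: 0.41
```

```bash
python3 - <<'E'
from h import *
snap('scene','s6')
im=cv2.imread('pics/s6.png'); cv2.imwrite('pics/s6c.png',cv2.resize(im[170:290,250:400],None,fx=5,fy=5,interpolation=cv2.INTER_CUBIC))
E
```

```text
(no output)
```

View pics/s6c.png

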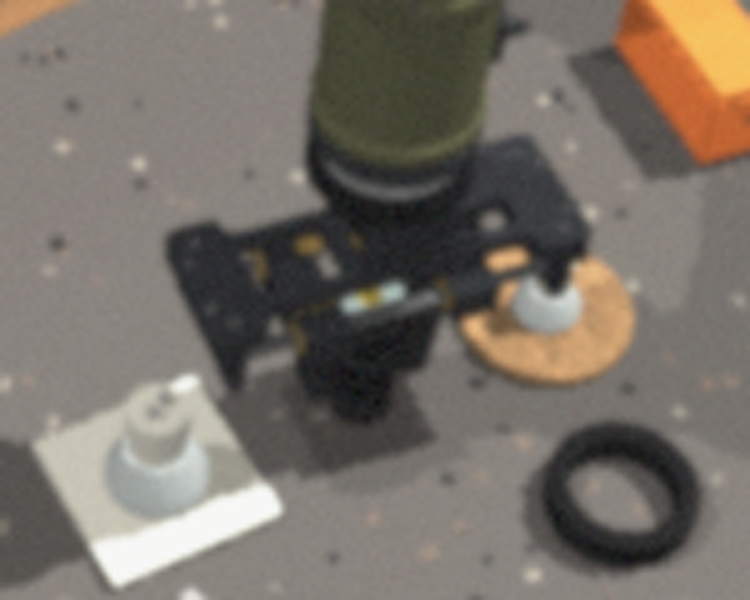

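The torch tail has touched at 3.7 N. I'll release and rise straight up.

Emit:
move_arm:
  turn:
    - [0,0,0]
    - [0,0,0]
    - [0,0,0]
    - [0,0,0]
    - [0,0,0]
    - [0,0,0]
    - [0,0,0]
    - [0,0,0]
  dp:
    - [0,0,-0.02]
    - [0,0,0]
    - [0,0,0]
    - [0,0,0]
    - [0,0,0]
    - [0,0,0]
    - [0,0,0]
    - [0,0,0]
  jaw: [1,0.15,0.1,0,-0.1,-0.2,-0.4,-0.4]
  newtons: 10

```text
clock: 34.43
tool_pos: [0.6495, 0.0165, 0.0544]
eef_rot: [0.991, -0.13, -0.0, 0.0]
contact_force: [0.7, -0.3, 0.8]
opening: 0.694
```

```bash
python3 - <<'E'
from h import *
snap('wrist','w18');go(.6497,.0162,.2)
E
```

```text
now [0.6495 0.0165 0.0544] yaw -14.98 tilt [-0.0001  0.0002] units [ 0.01  0.01 -5.82] clk 34.4833 open 0.6988144401070084
```

View pics/w18.png

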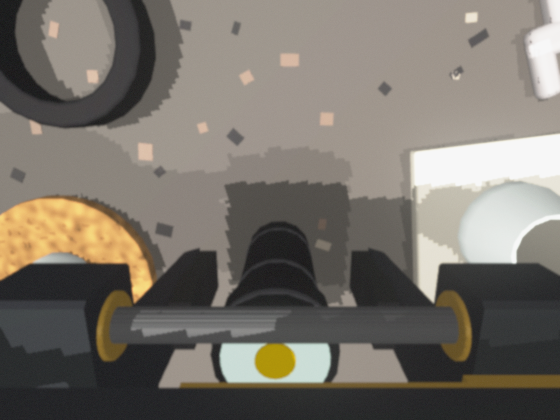

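The torch stands free between the open fingers (tail at column 279, lens at 275). I'll rise and draw back clear.

Emit:
move_arm:
  turn:
    - [0,0,0]
    - [0,0,0]
    - [0,0,0]
    - [0,0,0]
    - [0,0,0]
    - [0,0,0]
    - [0,0,0]
    - [0,0,0]
    - [0,0,0]
    - [0,0,0]
  dp:
    - [0,0,-0.3]
    - [0,0,-0.8]
    - [0,0,-1]
    - [0,0,-1]
    - [0,0,-1]
    - [0,0,-1]
    - [0,0,-1]
    - [-0.8,0,-0.5]
    - [-1,0,0]
    - [-1,0,0]
  jaw: [-0.4,-0.5,-0.5,-0.5,-0.5,-0.5,-0.5,-0.5,-0.5,-0.5]

```text
clock: 35.32
tool_pos: [0.5821, 0.0346, 0.2213]
eef_rot: [0.991, -0.131, 0.002, -0.0]
contact_force: [-0.5, 0.5, 0.2]
opening: 0.749
```

Emit:
move_arm:
  turn:
    - [0,0,0]
    - [0,0,0]
    - [0,0,0]
    - [0,0,0]
    - [0,0,0]
    - [0,0,0]
  dp:
    - [-1,0,0]
    - [-1,0,0]
    - [-0.6,0,0]
    - [0,0,0]
    - [0,0,0]
    - [0,0,0]
  jaw: [-0.5,-0.5,-0.5,-0.5,-0.5,-0.5]

```text
clock: 35.82
tool_pos: [0.5206, 0.0511, 0.22]
eef_rot: [0.991, -0.131, 0.001, -0.0]
contact_force: [1.0, -0.7, 0.6]
opening: 0.749
```

```bash
python3 - <<'E'
from h import *
snap('wrist','w19');snap('scene','s7');snap('top','t7');go(.6497,.0162,.2)
im=cv2.imread('pics/s7.png'); cv2.imwrite('pics/s7c.png',cv2.resize(im[140:300,240:450],None,fx=3.7,fy=3.7,interpolation=cv2.INTER_CUBIC))
E
```

```text
now [0.5203 0.051  0.2195] yaw -15.03 tilt [ 0.0012 -0.0001] units [5.36 0.   0.79] clk 35.9667 open 0.7493757520477323
```

View pics/w19.png

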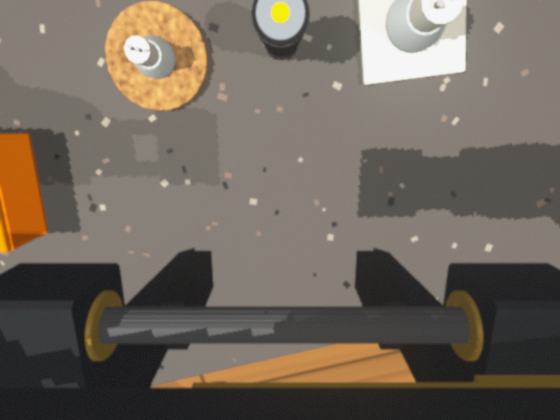

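View pics/s7c.png

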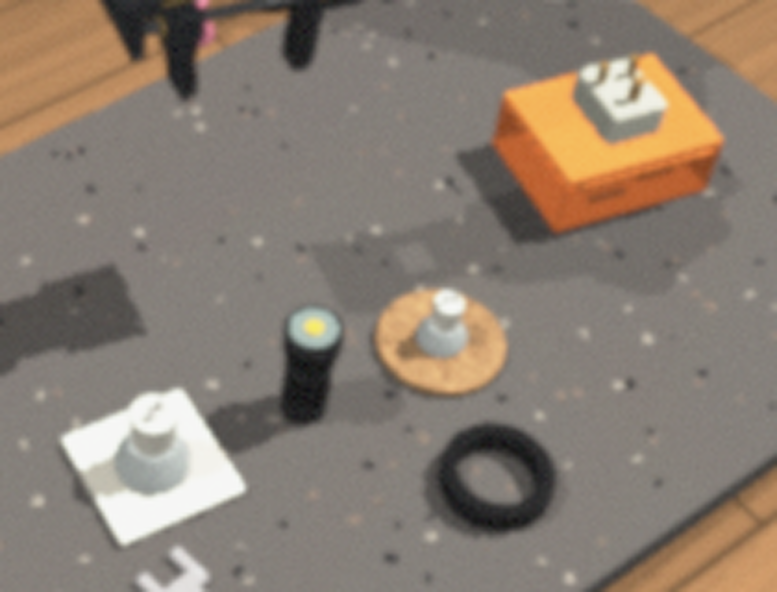

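View pics/t7.png

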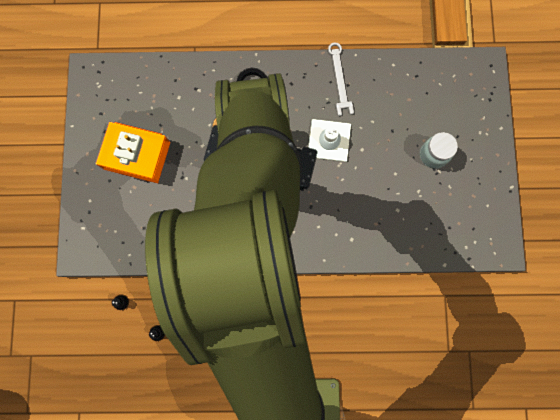

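Everything stands. I'll move the arm aside for a clear final measurement from above.

Emit:
move_arm:
  turn:
    - [0,0,0]
    - [0,0,0]
    - [0,0,0]
    - [0,0,0]
    - [0,0,0]
    - [0,0,0]
    - [0,0,0]
    - [0,0,0]
    - [0,0,0]
    - [0,0,0]
  dp:
    - [0,1,0]
    - [0,1,0]
    - [0,1,0]
    - [0,1,0]
    - [0,1,0]
    - [0,1,0]
    - [0,1,0]
    - [0,1,0]
    - [0,1,0]
    - [0,1,0]
  jaw: [-0.5,-0.5,-0.5,-0.5,-0.5,-0.5,-0.5,-0.5,-0.5,-0.5]

```text
clock: 36.8
tool_pos: [0.4547, -0.1919, 0.2194]
eef_rot: [0.991, -0.131, 0.0, 0.0]
contact_force: [0.2, -0.2, -0.2]
opening: 0.752
```

Emit:
move_arm:
  turn:
    - [0,0,0]
    - [0,0,0]
    - [0,0,0]
    - [0,0,0]
    - [0,0,0]
    - [0,0,0]
    - [0,0,0]
    - [0,0,0]
  dp:
    - [0,1,0]
    - [0,1,0]
    - [0,1,0]
    - [0,1,0]
    - [0,1,0]
    - [0,1,0]
    - [0,0,0]
    - [0,0,0]
  jaw: [-0.5,-0.5,-0.5,-0.5,-0.5,-0.5,-0.5,-0.5]

```text
clock: 37.47
tool_pos: [0.4152, -0.337, 0.2192]
eef_rot: [0.991, -0.132, 0.0, 0.0]
contact_force: [0.1, 1.1, -0.1]
opening: 0.75
```

```bash
python3 - <<'E'
from h import *
snap('top','t8');go(0,0,0)
im=cv2.imread('pics/t8.png'); cv2.imwrite('pics/t8c.png',cv2.resize(im[70:190,90:360],None,fx=2.96,fy=2.96,interpolation=cv2.INTER_CUBIC))
def spot(fn,lo,hi,P):
    im=cv2.imread('pics/'+fn+'.png'); h=cv2.cvtColor(im,cv2.COLOR_BGR2HSV); m=cv2.inRange(h,lo,hi); u,v=proj(fn,P).astype(int); k=np.zeros_like(m); cv2.circle(k,(int(u),int(v)),12,255,-1); M=cv2.moments(m&k,True); return (M['m10']/M['m00'],M['m01']/M['m00'])
for fn in ('t8','s7','w19'):
    q=spot(fn,(22,150,100),(35,255,255),(.649,.018,.115)); print(fn,'torch',pt(fn,*q,.115).round(4))
for fn in ('t8','w19','s7'):
  for n,P,rd in (('L',(.633,-.094,.094),.015),('S',(.664,.13,.078),.01)):
    u,v=proj(fn,P).astype(int); 
    try:
      c,q=circ(fn,int(u),int(v),9 if fn!='w19' else 20,215,40); print(fn,n,(u,v),np.round(q[0],1),pt(fn,*q[0],P[2]).round(4))
    except Exception as e: print(fn,n,e)
E
```

```text
now [ 0.4159 -0.3353  0.2192] yaw -15.05 tilt [-0.0001 -0.0004] units [-19.55  -8.63   8.77] clk 37.5167 open 0.7492970882258373
t8 torch [0.6503 0.019  0.115 ]Traceback (most recent call last):
  File "<stdin>", line 7, in <module>
  File "<stdin>", line 5, in spot
ZeroDivisionError: float division by zero
```

View pics/t8c.png

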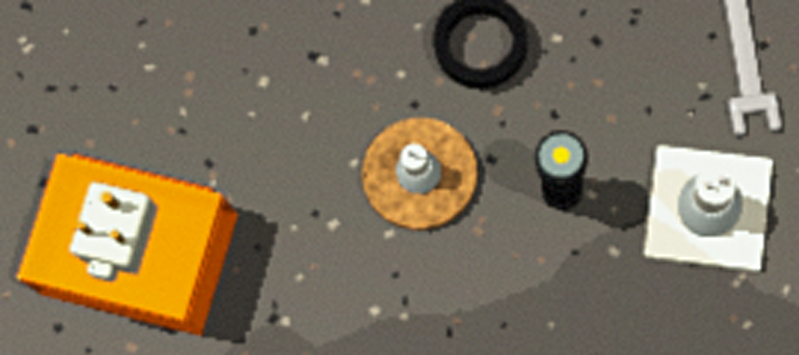

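```bash
python3 - <<'E'
from h import *
f=2.96
for n,u,v,z in [('Lneck',714,190,.094),('Sneck',414,157,.078),('plug',112,224,.115),('Lface',711,203,.045),('Sface',419,171,.042)]:
    print(n,pt('t8',90+u/f-.3,70+v/f-.3,z).round(4))
# bystanders: tape, jar, wrench change before/after
a=cv2.imread('pics/top0.png').astype(int); b=cv2.imread('pics/t8.png').astype(int); d=np.abs(a-b).max(2)
for n,(x,y,w,h) in dict(tape=(235,66,36,36),wrench=(326,42,30,76),jar=(418,130,42,42)).items(): print(n,(d[y:y+h,x:x+w]>60).sum())
E
```

```text
Lneck [ 0.6287 -0.0939  0.094 ]
Sneck [0.6627 0.1293 0.078 ]
plug [0.6028 0.3438 0.115 ]
Lface [ 0.6337 -0.0961  0.045 ]
Sface [0.6635 0.1291 0.042 ]
tape 0
wrench 0
jar 0
```

All checks pass within a few mm and the bystanders show no change, so I'll hand it in.

```bash
python3 -c "
from h import *
r.finish_job(); print(r.get_state()['clock'])"
```

```text
the job is handed in; nothing more can be done
the job is handed in; nothing more can be done
```

The kit is laid out as you asked, and the job was handed in at about 37.5 s of the 104 s allowed. `finish_job()` gave no verdict, so the results below are from my own last checks.

I did it in this order:
1. **Large bulb:** stood glass face down in the middle of the tile.
2. **Small bulb:** the white one, stood glass face down in the middle of the coaster.
3. **Plug:** set pins up in the middle of the box lid.
4. **Torch:** stood on its tail on the granite, once both bulbs were in place.

Both bulbs were lowered until they touched (under 7 N) and then released.

| Item | Last reading | Against target |
|---|---|---|
| Large bulb | upright, face about (0.634, -0.096) | tile centre (0.633, -0.094), about 2 mm off |
| Small bulb | upright, face about (0.6635, 0.129) | coaster centre (0.664, 0.130), about 1 mm off |
| Torch | upright, about (0.650, 0.019) | midpoint (0.649, 0.018), about 2 mm off |
| Plug | set down at (0.603, 0.348) by the arm's reading | lid centre (0.603, 0.347), about 1 mm off |

- **Bystanders:** the wrench, jar and tape show no change between the first and last top views.
- **Disagreements:** a hand-picked reading from the last top view put the plug about 3–4 mm off in y. A similar reading put the large bulb's neck about 4–5 mm off in x. The face reading and the other views do not show the bulb leaning, so I put both down to pixel picking.
- **Check not completed:** my script for cross-checking the torch and both bulb necks in the scene and wrist views stopped on an error. The torch figure is therefore from the top view alone. The scene crop also showed it upright between the two.

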